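# Load a drained cover-glass basket into the rinse carousel

## Robot

A 6-joint arm with a two-finger parallel gripper is mounted at the origin on a cart in front of the work surface, level with it; the furniture and walls round the work are solid. World frame = base frame: x ahead of the robot, y to its left, z up, the work surface at z = 0. Lengths are in mm, angles in degrees, forces in N, time in s.
With the tool pointing down it reaches from about 325 to 850 mm from the base axis. Payload 4.4 kg.
Tool frame: the origin (TCP) lies midway between the tips of the shut fingers; the grasp point (between the pads) lies 19 mm behind it (ctrl.grip_depth is the distance from the TCP to the grasp point, in mm); y points along the fingers, z is the direction in which the jaws open and shut, and the axes are right-handed (so a half turn about y gives the same grasp; the last joint's range is limited). The gripper opens to 94 mm and grips with 3 to 60 N. Pads are 16 mm wide; open, the fingers measure 119 mm over their backs; the gripper's body (75 mm by 177 mm) begins 78 mm behind the grasp point.
Start: joints at [-73.94, 11.837, 88.321, -0, 79.842, -8.623], TCP at [240.107, -522.471, 205.447] pointing down, gripper open.
Joint ranges: [-156.59, 156.59], [-49.26, 127.26], [12.9, 141.05], [-63.56, 243.56], [4.71, 150.69], [-161.64, 161.64]. Speed limits (degrees/s): [159.86, 159.86, 180, 180, 180, 180].

## Interface

Orientations are given as [roll, pitch, yaw] about the fixed x, y, z axes, in that order (R = Rz(yaw) Ry(pitch) Rx(roll)).
In Python, from workcell import monitor, imaging, job_done, ctrl gives the robot as it stands. The module is installed in compiled form; this text tells all that it offers.
- The arm moves only by the tool play_rows, never from a script. Its argument "deltas" is a list of rows, each an object of numbers: "tx", "ty", "tz": the shift along the tool's x, y, z scaled (see below); "wx", "wy", "wz": the turn, a rotation vector about the tool's x, y, z scaled (see below); "jaw": the opening, from 0 (shut) to 1 (fully open). In form: [{"tx": .., "ty": .., "tz": .., "wx": .., "wy": .., "wz": .., "jaw": ..}, ...]. A call has exactly 8 rows; each row is the pose to reach, as a shift and turn from the pose commanded when the call began, along the tool's axes at that moment, turning the shorter way round; what a row does not reach only later rows make up. The controller multiplies each number of a shift by 0.08 m and each number of a turn by 180 degrees. A row lasts 1/8 s, in which the tool goes at most 62.5 mm and 10.7 degrees, less where a joint would pass 70% of its speed; a pose out of reach is approached as far as the arm can. A call with a number of a shift or a turn outside -1 to 1 is refused whole. A call with a gripper value outside its range is refused whole. The fingers move at their own pace and stop on an object; "squeeze" is the grip in N (left out, the last holds). Time passes only in rows, so rows that repeat a pose let the fingers close, or fill a call up. It gives the time, the measured TCP pose, the force and the opening at its end, in the units of the state.
- monitor.get_obs(): the state, without advancing time (a new reading comes with each control period).
- imaging.snapshot(name): name is "scene" or "top"; returns the picture (480x640x3 uint8, red, green, blue); there is no depth.
- imaging.get_calibration(name): a dict with "fx", "fy", "cx", "cy" (pixels), "R" (3x3) and "t" (3): a world point X has camera coordinates R X + t. Camera axes: x right, y down, z forward; pixel columns grow to the right and rows downward; lengths in mm; the calibration is good to about 2 mm. A picture is of the moment at which its call begins. get_calibration takes no time and is no camera call.
- job_done(): hands the job in, once; it reports no verdict.
The state is a dict: "time_s": time; "qpos": joint angles; "qd": joint speeds; "joint_efforts": joint torques, N m; "tcp_pos": TCP position; "orientation": TCP orientation; "contact_force": force on the tool from outside, world axes, zero at the start; "moment": the same for the moment, N m; "width": opening from 0.0 (shut) to 1.0 (fully open).
Only numpy, scipy, OpenCV 4.12 (cv2) and the standard library are available. Lean on these libraries where they do the work, as an engineer would, in place of code of your own. Each camera call takes 0.05 s, during which the arm holds its last target.

## Task

Turn the small carousel until its open orange well stands at the yellow arrow. Then lift the basket with the blue grip up and off its hook and lower it, without dropping it, into that well; let it go and turn the carousel on until the loaded well stands at the green arrow. Leave the basket with the yellow grip hanging where it is and do not disturb the other things on the bench.

Things in the scene. Friction and masses are not known exactly. Their poses are not given: they have to be found in the camera images.
- carousel_base: Fixed round blue base of the rinse carousel (radius 84 mm, 13 mm high, two arrow-shaped tabs, one yellow, one green, out to radius 101 mm), left of the keyboard. Origin: on the worktop, on the vertical turning axis; z up. The yellow arrow lies on its -x side, the green arrow on its +y side, a quarter turn clockwise from the yellow one seen from above.
- carousel (a joint): Turning angle of the carousel, rad, positive anticlockwise from above, range -2.3 to 2.9. 0: open well at the yellow arrow; -1.571: at the green arrow. Starts between 0.8 and 2.3, so both turns are clockwise. Turns about the vertical axis through the base's origin with slight friction (about 0.04 N m) and stays where it is left.
- well_floor (a point): Centre of the inner floor of the open orange well, 25 mm above the worktop; moves with the carousel. Inner radius about 22.5 mm, rim at height 58 mm.
- load_mark (a point): Fixed point on the base: where well_floor is when the open well stands exactly at the yellow arrow.
- soak_mark (a point): Fixed point on the base: where well_floor is when the open well stands exactly at the green arrow.
- post_1 (a point): Centre of the top end of an upright round turning post on the carousel, opposite the open well: top at height 100 mm, 62 mm from the axis, black rubber grip of 14 mm diameter over the upper 38 mm. Grip it or push it to turn the carousel.
- post_2 (a point): Top of a second such post, 120 degrees anticlockwise from post_1; it stands beside the open well, 57 mm from its centre.
- post_3 (a point): Top of the third such post, 120 degrees clockwise from post_1; it stands beside the open well, 57 mm from its centre.
- drip_stand: Fixed drip stand right of the keyboard: grey foot 115 x 130 x 12 mm, two upright 12 mm rods at x = +20, y = +-40 mm, up to height 132 mm, joined by a cross bar at height 100 mm. Each carries a hook pointing to the stand's -x. Origin: on the worktop; z up.
- blue_basket: Loose steel basket (about 80 g) with a blue grip, hanging on one of the two hooks, left or right. Origin: centre of its underside; z up; x as the stand's x while it hangs. 145 mm tall: round cup of radius 18 mm, 42 mm high (its glass contents are fixed), above it a flat eye, above that the grip.
- blue_basket_grip (a point): On the basket's axis in the blue grip, 127 mm above the basket's underside. The grip is 14 x 14 mm with flat sides along the basket's x and y, from 105 to 145 mm above the underside.
- blue_basket_eye (a point): Middle of the blue basket's eye, 81.5 mm above its underside: a flat steel frame, 8 mm thick in x, 34 mm wide in y, opening 26 mm wide from 63 to 100 mm above the underside; the hook passes through it along x.
- yellow_basket: The same basket with a yellow grip, hanging on the other hook. It stays.
- oil_bottle: Bystander: small brown bottle with black cap, 33 mm wide, 58 mm tall, standing before the keyboard. Origin: centre of its underside.
- vial_2: Bystander: brown vial with red cap, 27 mm wide, 45 mm tall, standing to the right. Origin: centre of its underside.
- sample_tray: Bystander: clear flat tray of slides, 45 x 100 x 10 mm, before the keyboard. Origin: centre of its underside.
- cover_glass_box_0: Bystander: white box, 35 x 35 x 17 mm, before the keyboard. Origin: centre of its underside.
- marker_0: Bystander: white pen with blue cap, 13 x 130 mm, lying before the keyboard. Origin: centre of its underside.
- hub (a point): Middle of the carousel's aluminium disc (radius 79 mm), at its top, 22 mm above the worktop. The disc carries three wells (outer radius 25.5 mm, centres 50 mm from the axis, 120 degrees apart): two white and solid with flat grey lids (top at height 63 mm), one orange and open. Three turning posts stand between them.
- hook_left (a point): Left hook of the stand: point on top of its level 8 mm bar, 130 mm above the worktop, 30 mm toward the stand's -x from the stand's origin and +40 mm in y. The bar runs along -x to x = -45 mm; its end turns up to x = -56, height 140 mm. To come off, a basket must rise about 18 mm (15 to 22) and then travel at least 35 mm along the stand's -x.
- hook_right (a point): Right hook of the stand: point on top of its level 8 mm bar, 130 mm above the worktop, 30 mm toward the stand's -x from the stand's origin and -40 mm in y. The bar runs along -x to x = -45 mm; its end turns up to x = -56, height 140 mm. To come off, a basket must rise about 18 mm (15 to 22) and then travel at least 35 mm along the stand's -x.

How it is judged:
By the outcome, as a careful person would: the job done as asked, in the order asked, and still so for the second after the job is handed in, with the robot touching nothing.
It also fails if it takes over 72 s, if anything falls off the work surface, if the arm or the gripper's body presses on something with over 40 N, if the wrist force passes 120 N, or if a joint passes its speed limit or range.

## Working session

There is one attempt and no reset: what is moved stays moved. The work goes in short steps, Python scripts to look and compute and a tool call to move; the robot and the scene stay as the last step left them, time stands still between calls to the robot, and variables do not carry over. Pictures are saved under pics/ and viewed, and the job is handed in when it is done.

Besides the shell and the picture viewer there is one more tool, called after ">>>" as name(argument=value, ...), one argument or row to a line, values as JSON. play_rows: Moves the arm, as the interface text tells. Shifts and turns lie within -1 to 1; 1 stands for 0.08 m of shift or 180 degrees of turn. Its arguments: {"type":"object","properties":{"deltas":{"type":"array","items":{"type":"object","properties":{"tx":{"type":"number"},"ty":{"type":"number"},"tz":{"type":"number"},"wx":{"type":"number"},"wy":{"type":"number"},"wz":{"type":"number"},"jaw":{"type":"number"}}}},"squeeze":{"type":"number"}},"required":["deltas"]}

```bash
mkdir -p pics; python3 - <<'E'
from workcell import monitor, imaging, ctrl
import cv2
print(monitor.get_obs()); print(ctrl.grip_depth)
for n in("scene","top"):
    im=imaging.snapshot(n); cv2.imwrite(f"pics/{n}0.png",im[:,:,::-1]); print(n,imaging.get_calibration(n))
E
```

```text
{'time_s': 0.0, 'qpos': array([-7.39408942e+01,  1.18855644e+01,  8.84035168e+01, -1.86989803e-04,
        7.98417683e+01, -8.62325430e+00]), 'qd': array([ 0.05671579,  0.04520301, -0.02637733, -0.01849687, -0.04536848,
        0.05431004]), 'joint_efforts': array([ 1.58177438e-03, -3.70876515e+01, -2.81415689e+01,  7.00637000e-02,
        3.61567747e-02, -1.71315814e-04]), 'tcp_pos': array([ 239.87412943, -521.69029901,  204.28840558]), 'orientation': array([-9.01293980e+01,  1.94372228e-02, -1.55317629e+02]), 'contact_force': array([0.42398676, 0.01907006, 0.01979837]), 'moment': array([-0.03324322, -0.01239394,  0.0094256 ]), 'width': 1.0021943174223458}
18.8
scene {'fx': 488.8625229530534, 'fy': 488.8625229530534, 'cx': 309.2240445641188, 'cy': 235.82619892949467, 'R': array([[-0.56589984, -0.82444423, -0.0070057 ],
       [-0.32101362,  0.228155  , -0.919182  ],
       [ 0.75941268, -0.51791602, -0.39377071]]), 't': array([249.58740547, 295.74194525, 839.67426971])}
top {'fx': 558.3224970140657, 'fy': 558.3224970140657, 'cx': 316.71937137458167, 'cy': 242.88394018334333, 'R': array([[ 0.01722586, -0.99980673, -0.00947471],
       [-0.99404089, -0.01610484, -0.10781162],
       [ 0.1076382 ,  0.0112754 , -0.99412619]]), 't': array([ -38.68930305,  520.96435516, 1395.20911565])}
```

View pics/scene0.png

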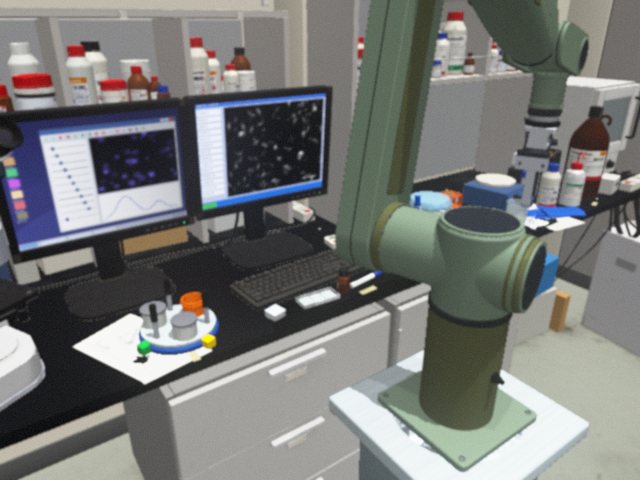

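View pics/top0.png

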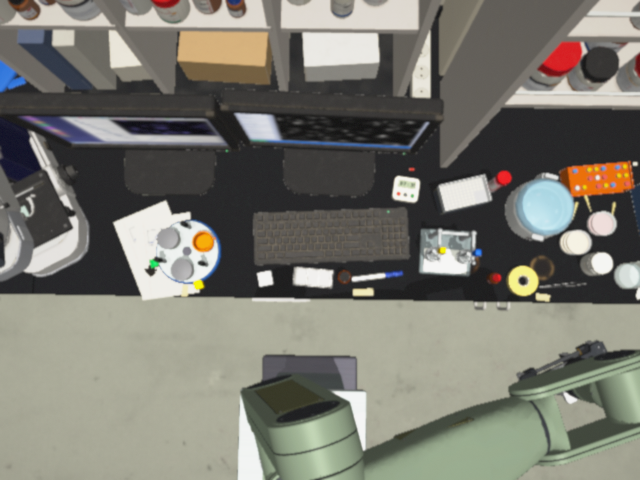

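```bash
python3 - <<'E'
import cv2,numpy as np
t=cv2.imread("pics/top0.png");s=cv2.imread("pics/scene0.png")
a=cv2.resize(t[205:310,110:230],None,fx=5,fy=5,interpolation=cv2.INTER_CUBIC)
b=cv2.resize(t[210:310,400:520],None,fx=6,fy=6,interpolation=cv2.INTER_CUBIC)
c=cv2.resize(s[270:370,70:230],None,fx=5,fy=5,interpolation=cv2.INTER_CUBIC)
cv2.imwrite("pics/a.png",a);cv2.imwrite("pics/b.png",b);cv2.imwrite("pics/c.png",c)
E
```

```text
(no output)
```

View pics/a.png

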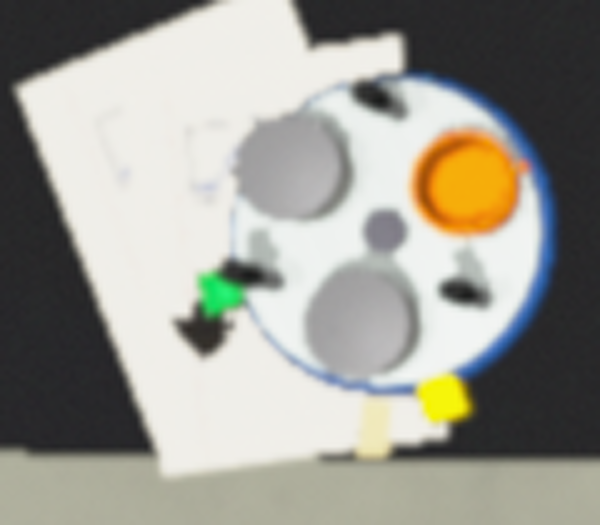

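View pics/b.png

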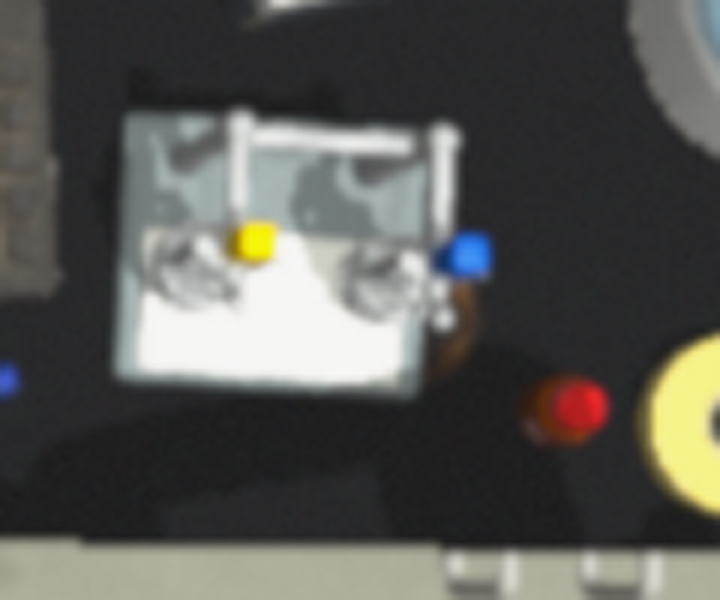

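View pics/c.png

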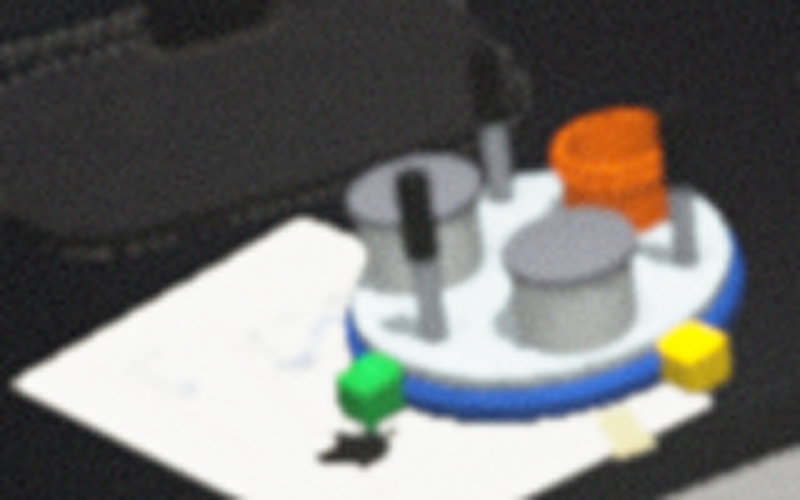

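```bash
cat > h.py <<'E'
import numpy as np,cv2
from workcell import monitor, imaging, ctrl
def cal(n):
    c=imaging.get_calibration(n); return np.array([[c['fx'],0,c['cx']],[0,c['fy'],c['cy']],[0,0,1]]),c['R'],c['t']
def ray(n,u,v):
    K,R,t=cal(n); C=-R.T@t; d=R.T@np.linalg.inv(K)@np.array([u,v,1.]); return C,d/np.linalg.norm(d)
def onz(n,u,v,z):
    C,d=ray(n,u,v); return C+d*(z-C[2])/d[2]
def tri(a,b,na="top",nb="scene"):
    C1,d1=ray(na,*a);C2,d2=ray(nb,*b)
    A=np.stack([d1,-d2],1); s=np.linalg.lstsq(A,C2-C1,rcond=None)[0]
    p,q=C1+s[0]*d1,C2+s[1]*d2
    return (p+q)/2,np.linalg.norm(p-q)
def proj(n,X):
    K,R,t=cal(n); p=K@(R@np.asarray(X,float)+t); return p[:2]/p[2]
def snap(n,f):
    im=imaging.snapshot(n)[:,:,::-1].copy(); cv2.imwrite("pics/"+f,im); return im
def blobs(im,lo,hi,box=None,minA=6):
    h=cv2.cvtColor(im,cv2.COLOR_BGR2HSV); m=cv2.inRange(h,lo,hi)
    if box: z=np.zeros_like(m); x0,y0,x1,y1=box; z[y0:y1,x0:x1]=1; m=m*z
    n,l,s,c=cv2.connectedComponentsWithStats(m)
    return [(tuple(c[i].round(2)),s[i].tolist()) for i in range(1,n) if s[i][4]>=minA]
np.set_printoptions(suppress=True,precision=1)
E
python3 - <<'E'
from h import *
t=cv2.imread("pics/top0.png");s=cv2.imread("pics/scene0.png")
print("Ctop",ray("top",0,0)[0],"Cscene",ray("scene",0,0)[0])
R={'yel':((24,150,120),(34,255,255)),'grn':((50,120,80),(75,255,255)),'org':((5,150,120),(20,255,255)),'blu':((100,150,80),(120,255,255))}
for k,(lo,hi) in R.items():
    print(k,'T',blobs(t,lo,hi,(110,200,520,310)))
    print(k,'S',blobs(s,lo,hi,(70,270,230,370)))
E
```

```text
Ctop [ 368.3  -46.  1442.8] Cscene [-401.5  573.2  604.2]
yel T [((np.float64(441.62), np.float64(250.0)), [438, 247, 8, 7, 37]), ((np.float64(198.63), np.float64(284.26)), [194, 280, 10, 9, 73])]
yel S [((np.float64(208.72), np.float64(341.08)), [202, 335, 14, 13, 143])]
grn T [((np.float64(153.29), np.float64(263.52)), [150, 260, 9, 9, 56])]
grn S [((np.float64(143.85), np.float64(347.21)), [138, 341, 13, 14, 129])]
org T [((np.float64(202.26), np.float64(241.39)), [193, 232, 22, 20, 236])]
org S [((np.float64(192.1), np.float64(302.18)), [180, 291, 23, 25, 406])]
blu T [((np.float64(214.64), np.float64(253.69)), [203, 223, 18, 57, 119]), ((np.float64(477.38), np.float64(251.89)), [473, 248, 9, 8, 55]), ((np.float64(394.05), np.float64(273.41)), [386, 271, 17, 7, 80])]
blu S [((np.float64(215.63), np.float64(328.3)), [212, 320, 7, 15, 46]), ((np.float64(141.17), np.float64(338.83)), [140, 337, 3, 4, 6]), ((np.float64(175.79), np.float64(348.47)), [151, 342, 50, 11, 216])]
```

```bash
python3 - <<'E'
from h import *
cr=lambda x,y:(110+(x+.5)/5-.5,205+(y+.5)/5-.5)
cs=lambda x,y:(70+(x+.5)/5-.5,270+(y+.5)/5-.5)
print("yarrow",tri((198.63,284.26),(208.7,341.1)))
print("garrow",tri((153.29,263.5),(143.85,347.2)))
print("org all",onz("top",202.26,241.4,58))
print("hub",onz("top",*cr(384,231),22))
# posts tops
for nm,a,b in (("B",(232,270),(414,178)),("A",(362,90),(487,48))):
    print(nm,tri(cr(*a),cs(*b)),onz("top",*cr(*a),100))
print("C",onz("top",*cr(450,288),100))
# lids
for a in ((290,163),(358,318)): print("lid",onz("top",*cr(*a),63))
# base ellipse via blue/white mask: contour of disc
t=cv2.imread("pics/top0.png")
# stand
cb=lambda x,y:(400+(x+.5)/6-.5,210+(y+.5)/6-.5)
for p in ((125,113),(118,380),(415,397)): print("foot",onz("top",*cb(*p),12))
for p in ((240,118),(443,132)): print("rod",onz("top",*cb(*p),132))
print("hook tip R",onz("top",*cb(442,318),140))
print("blue",onz("top",477.38,251.89,193),"yel",onz("top",441.6,250,193))
for p in ((202,241),(186,251)): print(proj("scene",[0,0,0]))
E
```

```text
yarrow (array([411.8, 271.5,   9.1]), np.float64(0.11142303337811463))
garrow (array([462.8, 389.4,  12.8]), np.float64(0.830651861531298))
org all [517.4 255.9  58. ]
hub [496.4 303.5  22. ]
B (array([469.5, 358.2,  96.6]), np.float64(0.10776935572874952)) [469.2 357.2 100. ]
A (array([558.1, 297.8,  97.6]), np.float64(1.7454059063789686)) [558.1 298.  100. ]
C [462.2 251.2 100. ]
lid [526.  341.9  63. ]
lid [449.2 304.5  63. ]
foot [ 565.2 -296.7   12. ]
foot [ 450.2 -293.4   12. ]
foot [ 445.1 -419.6   12. ]
rod [ 547.4 -320.9  132. ]
rod [ 543.1 -400.5  132. ]
hook tip R [ 469.1 -397.1  140. ]
blue [ 489.2 -392.3  193. ] yel [ 492.2 -312.3  193. ]
[454.5 408. ]
[454.5 408. ]
```

```bash
python3 - <<'E'
from h import *
print(proj("scene",[492,-398,155]),proj("scene",[494,-318,155]),proj("scene",[450,-294,12]))
print("blue",onz("top",477.38,251.89,165),"yel",onz("top",441.6,250,165))
t=cv2.imread("pics/top0.png")
h=cv2.cvtColor(t,cv2.COLOR_BGR2HSV);
m=(cv2.inRange(h,(100,120,60),(120,255,255)))[215:300,120:230]
ys,xs=np.nonzero(m); pts=np.array([onz("top",x+120,y+215,6)[:2] for x,y in zip(xs,ys)])
# circle fit of blue band
A=np.c_[2*pts,np.ones(len(pts))]; s=np.linalg.lstsq(A,(pts**2).sum(1),rcond=None)[0]
print("base circ",s[:2],np.sqrt(s[2]+s[0]**2+s[1]**2),len(pts))
E
```

```text
[416.5 201.5] [394.9 207. ] [396.5 262.7]
blue [ 491.9 -400.1  165. ] yel [ 494.9 -318.3  165. ]
base circ [497.1 303.6] 83.54834084372818 199
```

```bash
python3 - <<'E'
from h import *
s=cv2.imread("pics/scene0.png")
cv2.imwrite("pics/d.png",cv2.resize(s[170:290,380:480],None,fx=6,fy=5,interpolation=cv2.INTER_CUBIC))
print(blobs(s,(100,120,50),(125,255,255),(400,180,440,230),4))
E
```

```text
[((np.float64(417.05), np.float64(200.54)), [415, 195, 6, 12, 57])]
```

View pics/d.png

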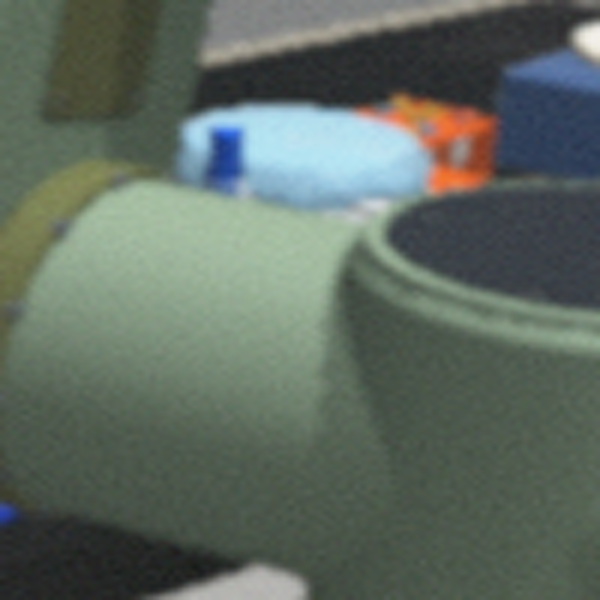

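```bash
python3 - <<'E'
from h import *
print(tri((477.38,251.89),(417.05,195.5)),tri((477.38,251.89),(417.05,200.5)), proj("scene",[491,-400,175]),proj("scene",[491,-400,135]))
print(onz("top",477.38,251.89,172))
# yellow
E
```

```text
(array([ 491.4, -397.7,  172.7]), np.float64(0.5624726585949291)) (array([ 493.1, -401.9,  156.8]), np.float64(1.2753814979527625)) [417.9 194.6] [416.7 208.2]
[ 491.2 -398.1  172. ]
```

```bash
cat > pl.py <<'E'
import numpy as np,json,sys,os
from scipy.spatial.transform import Rotation as Ro
F='cmd.json'
def Rt(yaw): return Ro.from_euler('xyz',[-90,0,yaw],degrees=True).as_matrix()
def load(): return json.load(open(F)) if os.path.exists(F) else [[240.107,-522.471,205.447],-155.317]
def rows(pts,commit=True,jaw=None):
    """pts: 8 (x,y,z,yaw) targets"""
    p0,y0=load(); p0=np.array(p0); R=Rt(y0); out=[]
    for q in pts:
        s=R.T@(np.array(q[:3])-p0)/80; dy=(q[3]-y0+180)%360-180
        r=dict(tx=round(s[0],3),ty=round(s[1],3),tz=round(s[2],3),wy=round(-dy/180,3))
        assert max(abs(v) for v in r.values())<=1,r
        if jaw is not None: r['jaw']=jaw
        out.append(r)
    print(json.dumps(out)); 
    if commit: json.dump([(p0+R@np.array([r['tx'],r['ty'],r['tz']])*80).tolist(),y0-r['wy']*180],open(F,'w'))
    print(load())
def lin(x,y,z,yaw,jaw=None,n=8):
    p0,y0=load(); a=np.array([*p0,0.]); dy=(yaw-y0+180)%360-180
    b=np.array([x,y,z,dy]); 
    pts=[a+(b-a)*min(1,(k+1)/n)+np.array([0,0,0,y0]) for k in range(8)]
    rows(pts,jaw=jaw)
E
python3 - <<'E'
from pl import *
lin(285,-419,215,-155.317,1)
lin(335,-318,215,-155.317,1)
lin(380,-213,215,-155.317,1)
lin(405,-135,215,-73,1)
lin(430,-40,215,-63.8,1)
lin(450,60,215,-63.8,1)
lin(468,165,215,-63.8,1)
lin(478,270,215,-63.8,0.5)
E
```

```text
Traceback (most recent call last):
  File "pl.py", line 22, in lin
    rows(pts,jaw=jaw)
    ~~~~^^^^^^^^^^^^^
  File "pl.py", line 12, in rows
    assert max(abs(v) for v in r.values())<=1,r
           ^^^^^^^^^^^^^^^^^^^^^^^^^^^^^^^^^^
AssertionError: {'tx': np.float64(-1.05), 'ty': np.float64(-0.119), 'tz': np.float64(-0.941), 'wy': np.float64(-0.0)}
```

>>> play_rows(
  deltas=[
    {"tx": -0.125, "ty": -0.02, "tz": -0.125, "jaw": 1},
    {"tx": -0.25, "ty": -0.04, "tz": -0.25, "jaw": 1},
    {"tx": -0.375, "ty": -0.06, "tz": -0.375, "jaw": 1},
    {"tx": -0.5, "ty": -0.08, "tz": -0.5, "jaw": 1},
    {"tx": -0.625, "ty": -0.1, "tz": -0.625, "jaw": 1},
    {"tx": -0.75, "ty": -0.12, "tz": -0.75, "jaw": 1},
    {"tx": -0.875, "ty": -0.12, "tz": -0.875, "jaw": 1},
    {"tx": -1, "ty": -0.12, "tz": -1, "jaw": 1},
  ],
)

```text
$.deltas[0]: bad value
```

>>> play_rows(
  deltas=[
    {"tx": -0.125, "tz": -0.125, "jaw": 1},
    {"tx": -0.25, "tz": -0.25, "jaw": 1},
    {"tx": -0.375, "tz": -0.375, "jaw": 1},
    {"tx": -0.5, "tz": -0.5, "jaw": 1},
    {"tx": -0.625, "tz": -0.625, "jaw": 1},
    {"tx": -0.75, "tz": -0.75, "jaw": 1},
    {"tx": -0.875, "tz": -0.875, "jaw": 1},
    {"tx": -1, "tz": -1, "jaw": 1},
  ],
)

```text
$.deltas[0]: bad value
```

>>> play_rows(
  deltas=[
    {"tx": -0.125, "tz": -0.125, "jaw": 1},
    {"tx": -0.25, "tz": -0.25, "jaw": 1},
    {"tx": -0.375, "tz": -0.375, "jaw": 1},
    {"tx": -0.5, "tz": -0.5, "jaw": 1},
    {"tx": -0.625, "tz": -0.625, "jaw": 1},
    {"tx": -0.75, "tz": -0.75, "jaw": 1},
    {"tx": -0.875, "tz": -0.875, "jaw": 1},
    {"tx": -1, "tz": -1, "jaw": 1},
  ],
)

```text
$.deltas[0]: bad value
```

>>> play_rows(
  deltas=[
    {"tx": -0.125, "tz": -0.125, "wy": -0.059, "jaw": 1},
    {"tx": -0.25, "tz": -0.25, "wy": -0.118, "jaw": 1},
    {"tx": -0.375, "tz": -0.375, "wy": -0.177, "jaw": 1},
    {"tx": -0.5, "tz": -0.5, "wy": -0.236, "jaw": 1},
    {"tx": -0.625, "tz": -0.625, "wy": -0.295, "jaw": 1},
    {"tx": -0.75, "tz": -0.75, "wy": -0.354, "jaw": 1},
    {"tx": -0.875, "tz": -0.875, "wy": -0.413, "jaw": 1},
    {"tx": -1, "tz": -1, "wy": -0.472, "jaw": 1},
  ],
)

```text
$.deltas[0]: bad value
```

>>> play_rows(
  deltas=[
    {"tx": -0.125, "ty": -0.02, "tz": -0.125, "wx": 0, "wy": 0, "wz": 0, "jaw": 1},
    {"tx": -0.25, "ty": -0.04, "tz": -0.25, "wx": 0, "wy": 0, "wz": 0, "jaw": 1},
    {"tx": -0.375, "ty": -0.06, "tz": -0.375, "wx": 0, "wy": 0, "wz": 0, "jaw": 1},
    {"tx": -0.5, "ty": -0.08, "tz": -0.5, "wx": 0, "wy": 0, "wz": 0, "jaw": 1},
    {"tx": -0.625, "ty": -0.1, "tz": -0.625, "wx": 0, "wy": 0, "wz": 0, "jaw": 1},
    {"tx": -0.75, "ty": -0.12, "tz": -0.75, "wx": 0, "wy": 0, "wz": 0, "jaw": 1},
    {"tx": -0.875, "ty": -0.12, "tz": -0.875, "wx": 0, "wy": 0, "wz": 0, "jaw": 1},
    {"tx": -1, "ty": -0.12, "tz": -1, "wx": 0, "wy": 0, "wz": 0, "jaw": 1},
  ],
)

```text
time_s: 1.1
tcp_pos: [279.7, -415.4, 215.0]
orientation: [-90.0, 0.0, -155.3]
contact_force: [-0.3, 0.3, 0.2]
width: 1.001
```

>>> play_rows(
  deltas=[
    {"tx": -0.125, "ty": 0, "tz": -0.125, "wx": 0, "wy": 0, "wz": 0, "jaw": 1},
    {"tx": -0.25, "ty": 0, "tz": -0.25, "wx": 0, "wy": 0, "wz": 0, "jaw": 1},
    {"tx": -0.375, "ty": 0, "tz": -0.375, "wx": 0, "wy": 0, "wz": 0, "jaw": 1},
    {"tx": -0.5, "ty": 0, "tz": -0.5, "wx": 0, "wy": 0, "wz": 0, "jaw": 1},
    {"tx": -0.625, "ty": 0, "tz": -0.625, "wx": 0, "wy": 0, "wz": 0, "jaw": 1},
    {"tx": -0.75, "ty": 0, "tz": -0.75, "wx": 0, "wy": 0, "wz": 0, "jaw": 1},
    {"tx": -0.875, "ty": 0, "tz": -0.875, "wx": 0, "wy": 0, "wz": 0, "jaw": 1},
    {"tx": -1, "ty": 0, "tz": -1, "wx": 0, "wy": 0, "wz": 0, "jaw": 1},
  ],
)

```text
time_s: 2.1
tcp_pos: [319.0, -309.4, 215.1]
orientation: [-90.0, 0.0, -155.3]
contact_force: [0.3, 0.7, 0.7]
width: 1.005
```

>>> play_rows(
  deltas=[
    {"tx": -0.125, "ty": 0, "tz": -0.125, "wx": 0, "wy": 0, "wz": 0, "jaw": 1},
    {"tx": -0.25, "ty": 0, "tz": -0.25, "wx": 0, "wy": 0, "wz": 0, "jaw": 1},
    {"tx": -0.375, "ty": 0, "tz": -0.375, "wx": 0, "wy": 0, "wz": 0, "jaw": 1},
    {"tx": -0.5, "ty": 0, "tz": -0.5, "wx": 0, "wy": 0, "wz": 0, "jaw": 1},
    {"tx": -0.625, "ty": 0, "tz": -0.625, "wx": 0, "wy": 0, "wz": 0, "jaw": 1},
    {"tx": -0.75, "ty": 0, "tz": -0.75, "wx": 0, "wy": 0, "wz": 0, "jaw": 1},
    {"tx": -0.875, "ty": 0, "tz": -0.875, "wx": 0, "wy": 0, "wz": 0, "jaw": 1},
    {"tx": -1, "ty": 0, "tz": -1, "wx": 0, "wy": 0, "wz": 0, "jaw": 1},
  ],
)

```text
time_s: 3.1
tcp_pos: [358.3, -203.3, 215.1]
orientation: [-90.0, 0.0, -155.3]
contact_force: [0.5, -0.1, 0.4]
width: 0.999
```

>>> play_rows(
  deltas=[
    {"tx": -0.125, "ty": 0, "tz": -0.125, "wx": 0, "wy": -0.059, "wz": 0, "jaw": 1},
    {"tx": -0.25, "ty": 0, "tz": -0.25, "wx": 0, "wy": -0.118, "wz": 0, "jaw": 1},
    {"tx": -0.375, "ty": 0, "tz": -0.375, "wx": 0, "wy": -0.177, "wz": 0, "jaw": 1},
    {"tx": -0.5, "ty": 0, "tz": -0.5, "wx": 0, "wy": -0.236, "wz": 0, "jaw": 1},
    {"tx": -0.625, "ty": 0, "tz": -0.625, "wx": 0, "wy": -0.295, "wz": 0, "jaw": 1},
    {"tx": -0.75, "ty": 0, "tz": -0.75, "wx": 0, "wy": -0.354, "wz": 0, "jaw": 1},
    {"tx": -0.875, "ty": 0, "tz": -0.875, "wx": 0, "wy": -0.413, "wz": 0, "jaw": 1},
    {"tx": -1, "ty": 0, "tz": -1, "wx": 0, "wy": -0.472, "wz": 0, "jaw": 1},
  ],
)

```text
time_s: 4.1
tcp_pos: [397.4, -97.1, 215.0]
orientation: [-90.0, 0.0, -70.0]
contact_force: [-0.8, -0.1, 0.9]
width: 0.998
```

>>> play_rows(
  deltas=[
    {"tx": -0.125, "ty": 0, "tz": 0.075, "wx": 0, "wy": -0.005, "wz": 0, "jaw": 1},
    {"tx": -0.25, "ty": 0, "tz": 0.15, "wx": 0, "wy": -0.01, "wz": 0, "jaw": 1},
    {"tx": -0.375, "ty": 0, "tz": 0.225, "wx": 0, "wy": -0.015, "wz": 0, "jaw": 1},
    {"tx": -0.5, "ty": 0, "tz": 0.3, "wx": 0, "wy": -0.02, "wz": 0, "jaw": 1},
    {"tx": -0.625, "ty": 0, "tz": 0.375, "wx": 0, "wy": -0.025, "wz": 0, "jaw": 1},
    {"tx": -0.75, "ty": 0, "tz": 0.45, "wx": 0, "wy": -0.03, "wz": 0, "jaw": 1},
    {"tx": -0.875, "ty": 0, "tz": 0.525, "wx": 0, "wy": -0.036, "wz": 0, "jaw": 1},
    {"tx": -1, "ty": 0, "tz": 0.6, "wx": 0, "wy": -0.036, "wz": 0, "jaw": 1},
  ],
)

```text
time_s: 5.1
tcp_pos: [415.7, -5.8, 215.0]
orientation: [-90.0, -0.0, -63.9]
contact_force: [-0.4, -0.3, 1.4]
width: 1.001
```

>>> play_rows(
  deltas=[
    {"tx": -0.12, "ty": 0, "tz": 0.08, "wx": 0, "wy": 0, "wz": 0, "jaw": 1},
    {"tx": -0.24, "ty": 0, "tz": 0.16, "wx": 0, "wy": 0, "wz": 0, "jaw": 1},
    {"tx": -0.36, "ty": 0, "tz": 0.24, "wx": 0, "wy": 0, "wz": 0, "jaw": 1},
    {"tx": -0.48, "ty": 0, "tz": 0.32, "wx": 0, "wy": 0, "wz": 0, "jaw": 1},
    {"tx": -0.6, "ty": 0, "tz": 0.4, "wx": 0, "wy": 0, "wz": 0, "jaw": 1},
    {"tx": -0.72, "ty": 0, "tz": 0.48, "wx": 0, "wy": 0, "wz": 0, "jaw": 1},
    {"tx": -0.84, "ty": 0, "tz": 0.56, "wx": 0, "wy": 0, "wz": 0, "jaw": 1},
    {"tx": -0.96, "ty": 0, "tz": 0.64, "wx": 0, "wy": 0, "wz": 0, "jaw": 1},
  ],
)

```text
time_s: 6.1
tcp_pos: [427.8, 85.7, 215.1]
orientation: [-90.0, 0.0, -63.9]
contact_force: [0.7, 0.7, 0.2]
width: 1.0
```

>>> play_rows(
  deltas=[
    {"tx": -0.12, "ty": 0, "tz": 0.08, "wx": 0, "wy": 0, "wz": 0, "jaw": 1},
    {"tx": -0.24, "ty": 0, "tz": 0.16, "wx": 0, "wy": 0, "wz": 0, "jaw": 1},
    {"tx": -0.36, "ty": 0, "tz": 0.24, "wx": 0, "wy": 0, "wz": 0, "jaw": 1},
    {"tx": -0.48, "ty": 0, "tz": 0.32, "wx": 0, "wy": 0, "wz": 0, "jaw": 1},
    {"tx": -0.6, "ty": 0, "tz": 0.4, "wx": 0, "wy": 0, "wz": 0, "jaw": 1},
    {"tx": -0.72, "ty": 0, "tz": 0.48, "wx": 0, "wy": 0, "wz": 0, "jaw": 1},
    {"tx": -0.84, "ty": 0, "tz": 0.56, "wx": 0, "wy": 0, "wz": 0, "jaw": 1},
    {"tx": -0.96, "ty": 0, "tz": 0.64, "wx": 0, "wy": 0, "wz": 0, "jaw": 1},
  ],
)

```text
time_s: 7.1
tcp_pos: [440.0, 177.2, 215.0]
orientation: [-90.0, -0.0, -63.9]
contact_force: [0.1, -0.5, 0.3]
width: 0.997
```

>>> play_rows(
  deltas=[
    {"tx": -0.12, "ty": 0, "tz": 0.08, "wx": 0, "wy": 0, "wz": 0, "jaw": 0.5},
    {"tx": -0.24, "ty": 0, "tz": 0.16, "wx": 0, "wy": 0, "wz": 0, "jaw": 0.5},
    {"tx": -0.36, "ty": 0, "tz": 0.24, "wx": 0, "wy": 0, "wz": 0, "jaw": 0.5},
    {"tx": -0.48, "ty": 0, "tz": 0.32, "wx": 0, "wy": 0, "wz": 0, "jaw": 0.5},
    {"tx": -0.6, "ty": 0, "tz": 0.4, "wx": 0, "wy": 0, "wz": 0, "jaw": 0.5},
    {"tx": -0.72, "ty": 0, "tz": 0.48, "wx": 0, "wy": 0, "wz": 0, "jaw": 0.5},
    {"tx": -0.84, "ty": 0, "tz": 0.56, "wx": 0, "wy": 0, "wz": 0, "jaw": 0.5},
    {"tx": -0.96, "ty": 0, "tz": 0.64, "wx": 0, "wy": 0, "wz": 0, "jaw": 0.5},
  ],
)

```text
time_s: 8.1
tcp_pos: [452.1, 268.7, 215.0]
orientation: [-90.0, -0.0, -63.9]
contact_force: [-0.6, 0.9, -0.9]
width: 0.5
```

>>> play_rows(
  deltas=[
    {"tx": -0.12, "ty": 0.12, "tz": 0.09, "wx": 0, "wy": 0, "wz": 0, "jaw": 0.5},
    {"tx": -0.24, "ty": 0.24, "tz": 0.18, "wx": 0, "wy": 0, "wz": 0, "jaw": 0.5},
    {"tx": -0.36, "ty": 0.36, "tz": 0.27, "wx": 0, "wy": 0, "wz": 0, "jaw": 0.5},
    {"tx": -0.48, "ty": 0.48, "tz": 0.36, "wx": 0, "wy": 0, "wz": 0, "jaw": 0.5},
    {"tx": -0.6, "ty": 0.6, "tz": 0.45, "wx": 0, "wy": 0, "wz": 0, "jaw": 0.5},
    {"tx": -0.72, "ty": 0.72, "tz": 0.54, "wx": 0, "wy": 0, "wz": 0, "jaw": 0.5},
    {"tx": -0.84, "ty": 0.84, "tz": 0.63, "wx": 0, "wy": 0, "wz": 0, "jaw": 0.5},
    {"tx": -0.914, "ty": 1, "tz": 0.691, "wx": 0, "wy": 0, "wz": 0, "jaw": 0.5},
  ],
)

```text
time_s: 9.1
tcp_pos: [469.9, 358.8, 134.6]
orientation: [-89.9, 0.0, -63.9]
contact_force: [0.1, -1.3, -0.3]
width: 0.497
```

```bash
python3 - <<'E'
from h import *
t=snap("top","top1.png");s=snap("scene","scene1.png")
a=cv2.resize(t[205:310,110:230],None,fx=5,fy=5,interpolation=cv2.INTER_CUBIC)
c=cv2.resize(s[250:370,90:220],None,fx=5,fy=5,interpolation=cv2.INTER_CUBIC)
b=np.zeros((600,650,3),np.uint8); cv2.imwrite("pics/a1.png",a);cv2.imwrite("pics/c1.png",c)
o=monitor.get_obs();print(o['tcp_pos'],o['time_s'])
E
```

```text
[468.4 357.9 132.9] 9.2
```

View pics/c1.png

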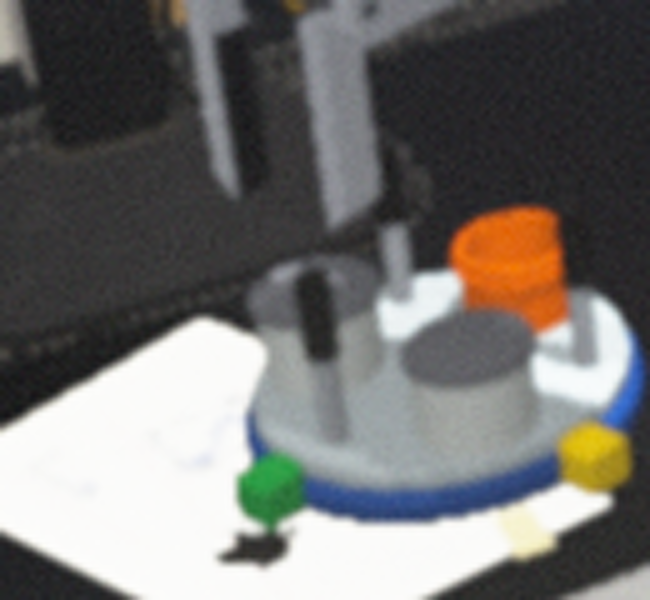

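View pics/a1.png

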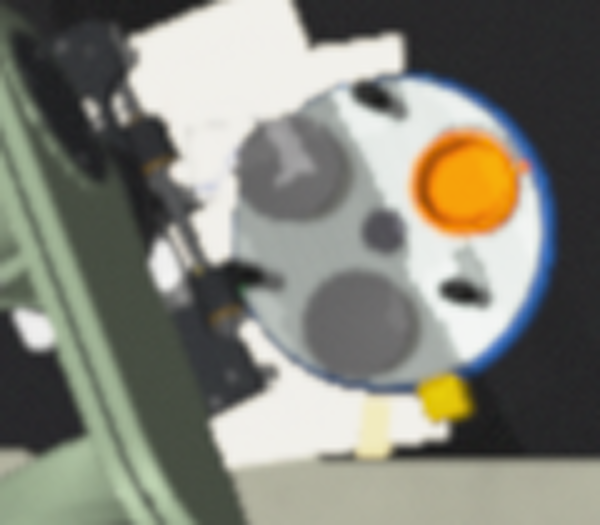

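```bash
python3 - <<'E'
from h import *
print(proj("scene",[468.4,357.9,132.9]),proj("scene",[469.4,358.5,100]))
E
```

```text
[150.2 289.4] [152.  303.8]
```

>>> play_rows(
  deltas=[
    {"tx": 0, "ty": 0.15, "tz": 0, "wx": 0, "wy": 0, "wz": 0, "jaw": 0.5},
    {"tx": 0, "ty": 0.3, "tz": 0, "wx": 0, "wy": 0, "wz": 0, "jaw": 0.5},
    {"tx": 0, "ty": 0.45, "tz": 0, "wx": 0, "wy": 0, "wz": 0, "jaw": 0.5},
    {"tx": 0, "ty": 0.6, "tz": 0, "wx": 0, "wy": 0, "wz": 0, "jaw": 0.5},
    {"tx": 0, "ty": 0.7, "tz": 0, "wx": 0, "wy": 0, "wz": 0, "jaw": 0.5},
    {"tx": 0, "ty": 0.7, "tz": 0, "wx": 0, "wy": 0, "wz": 0, "jaw": 0.1},
    {"tx": 0, "ty": 0.7, "tz": 0, "wx": 0, "wy": 0, "wz": 0, "jaw": 0.0},
    {"tx": 0, "ty": 0.7, "tz": 0, "wx": 0, "wy": 0, "wz": 0, "jaw": 0.0},
  ],
  squeeze=15,
)

```text
time_s: 10.2
tcp_pos: [470.0, 358.2, 79.7]
orientation: [-89.9, 0.0, -63.9]
contact_force: [-1.2, 0.0, -0.5]
width: 0.216
```

>>> play_rows(
  deltas=[
    {"tx": 0, "ty": 0, "tz": 0, "wx": 0, "wy": 0, "wz": 0, "jaw": 0},
    {"tx": 0.006, "ty": 0, "tz": 0.094, "wx": 0, "wy": 0.039, "wz": 0, "jaw": 0},
    {"tx": 0.023, "ty": 0, "tz": 0.188, "wx": 0, "wy": 0.078, "wz": 0, "jaw": 0},
    {"tx": 0.052, "ty": 0, "tz": 0.278, "wx": 0, "wy": 0.117, "wz": 0, "jaw": 0},
    {"tx": 0.091, "ty": 0, "tz": 0.364, "wx": 0, "wy": 0.156, "wz": 0, "jaw": 0},
    {"tx": 0.14, "ty": 0, "tz": 0.444, "wx": 0, "wy": 0.194, "wz": 0, "jaw": 0},
    {"tx": 0.199, "ty": 0, "tz": 0.519, "wx": 0, "wy": 0.233, "wz": 0, "jaw": 0},
    {"tx": 0.267, "ty": 0, "tz": 0.585, "wx": 0, "wy": 0.272, "wz": 0, "jaw": 0},
  ],
  squeeze=15,
)

```text
time_s: 11.2
tcp_pos: [520.7, 359.1, 79.6]
orientation: [-90.0, -0.0, -113.1]
contact_force: [-2.4, -1.9, 3.4]
width: 0.143
```

>>> play_rows(
  deltas=[
    {"tx": 0.005, "ty": 0, "tz": 0.09, "wx": 0, "wy": 0.037, "wz": 0, "jaw": 0},
    {"tx": 0.021, "ty": 0, "tz": 0.178, "wx": 0, "wy": 0.074, "wz": 0, "jaw": 0},
    {"tx": 0.047, "ty": 0, "tz": 0.265, "wx": 0, "wy": 0.111, "wz": 0, "jaw": 0},
    {"tx": 0.082, "ty": 0, "tz": 0.347, "wx": 0, "wy": 0.148, "wz": 0, "jaw": 0},
    {"tx": 0.127, "ty": 0, "tz": 0.426, "wx": 0, "wy": 0.185, "wz": 0, "jaw": 0},
    {"tx": 0.181, "ty": 0, "tz": 0.498, "wx": 0, "wy": 0.222, "wz": 0, "jaw": 0},
    {"tx": 0.243, "ty": 0, "tz": 0.563, "wx": 0, "wy": 0.259, "wz": 0, "jaw": 0},
    {"tx": 0.243, "ty": 0, "tz": 0.563, "wx": 0, "wy": 0.259, "wz": 0, "jaw": 0},
  ],
  squeeze=15,
)

```text
time_s: 12.2
tcp_pos: [554.0, 323.5, 79.6]
orientation: [-90.0, -0.1, -159.4]
contact_force: [-4.3, -1.4, 4.9]
width: 0.141
```

```bash
python3 - <<'E'
from h import *
t=snap("top","top2.png");s=snap("scene","scene2.png")
a=cv2.resize(t[205:310,110:230],None,fx=5,fy=5,interpolation=cv2.INTER_CUBIC)
c=cv2.resize(s[250:370,90:220],None,fx=5,fy=5,interpolation=cv2.INTER_CUBIC)
cv2.imwrite("pics/a2.png",a);cv2.imwrite("pics/c2.png",c)
o=monitor.get_obs();print(o['tcp_pos'],o['time_s'],o['orientation'])
E
```

```text
[553.9 323.8  79.6] 12.3 [ -90.    -0.1 -159.3]
```

View pics/c2.png

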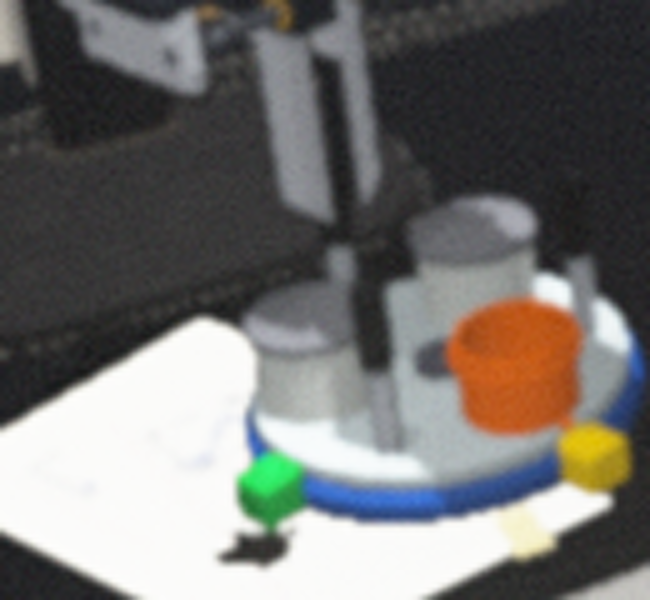

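View pics/a2.png

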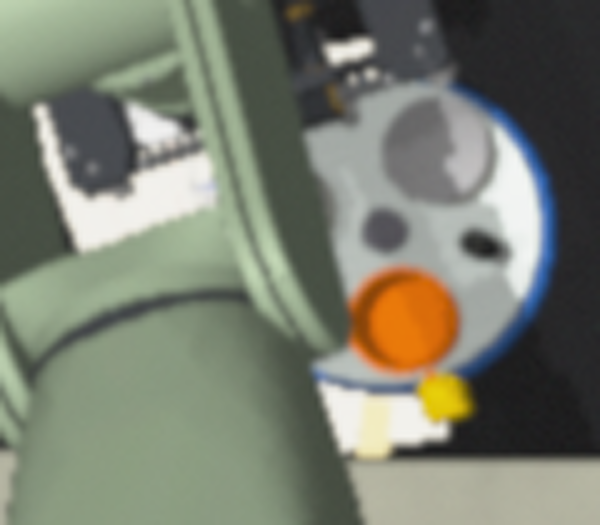

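```bash
python3 - <<'E'
from h import *
cr=lambda x,y:(110+(x+.5)/5-.5,205+(y+.5)/5-.5)
cs=lambda x,y:(90+(x+.5)/5-.5,250+(y+.5)/5-.5)
t=cv2.imread("pics/top2.png");s=cv2.imread("pics/scene2.png")
A=np.array([497,303.2])
def ang(p): d=p[:2]-A; return np.degrees(np.arctan2(d[1],d[0])),np.hypot(*d)
h=cv2.cvtColor(t,cv2.COLOR_BGR2HSV); m=cv2.inRange(h,(3,150,60),(20,255,255)); m[:200]=0;m[310:]=0
c=max(cv2.findContours(m,0,1)[0],key=cv2.contourArea); (cx,cy),r=cv2.minEnclosingCircle(c); e=cv2.fitEllipse(c)
print(e,onz("top",*e[0],58),ang(onz("top",*e[0],58)))
p=onz("scene",*cs(515,337),58); print("scene rim",p,ang(p))
y=tri((198.63,284.26),(208.7,341.1))[0];g=tri((153.29,263.5),(143.85,347.2))[0]
print(ang(y),ang(g))
print("tick",ang(onz("top",*cr(430,371),50)))
print("post1",ang(np.array([553.9,323.8])))
E
```

```text
((190.21897888183594, 268.97674560546875), (19.9534969329834, 21.194364547729492), 121.03111267089844) [447.9 283.2  58. ] (np.float64(-157.86469116315726), np.float64(52.9990122729221))
scene rim [442. 289.  58.] (np.float64(-165.57939418539542), np.float64(56.84014450389606))
(np.float64(-159.60341235899682), np.float64(90.90058375406687)) (np.float64(111.61773936997608), np.float64(92.7061179528929))
tick (np.float64(-155.94810375466747), np.float64(79.88012116368404))
post1 (np.float64(19.902214609653036), np.float64(60.51421320648562))
```

>>> play_rows(
  deltas=[
    {"tx": 0, "ty": 0, "tz": 0, "wx": 0, "wy": 0, "wz": 0, "jaw": 0.5},
    {"tx": 0, "ty": 0, "tz": 0, "wx": 0, "wy": 0, "wz": 0, "jaw": 0.5},
    {"tx": 0, "ty": 0, "tz": 0, "wx": 0, "wy": 0, "wz": 0, "jaw": 0.5},
    {"tx": 0, "ty": -0.2, "tz": 0, "wx": 0, "wy": 0, "wz": 0, "jaw": 0.5},
    {"tx": 0, "ty": -0.4, "tz": 0, "wx": 0, "wy": 0, "wz": 0, "jaw": 0.5},
    {"tx": 0, "ty": -0.6, "tz": 0, "wx": 0, "wy": -0.045, "wz": 0, "jaw": 0.5},
    {"tx": 0.1, "ty": -0.8, "tz": 0.2, "wx": 0, "wy": -0.09, "wz": 0, "jaw": 0.5},
    {"tx": 0.2, "ty": -1, "tz": 0.4, "wx": 0, "wy": -0.136, "wz": 0, "jaw": 0.5},
  ],
)

```text
time_s: 13.3
tcp_pos: [551.7, 288.4, 161.4]
orientation: [-89.9, 0.1, -134.7]
contact_force: [-0.2, -0.3, 0.3]
width: 0.498
```

>>> play_rows(
  deltas=[
    {"tx": 0.125, "ty": -0.1, "tz": 0.105, "wx": 0, "wy": 0, "wz": 0, "jaw": 0.5},
    {"tx": 0.25, "ty": -0.2, "tz": 0.21, "wx": 0, "wy": 0, "wz": 0, "jaw": 0.5},
    {"tx": 0.375, "ty": -0.3, "tz": 0.315, "wx": 0, "wy": 0, "wz": 0, "jaw": 0.5},
    {"tx": 0.5, "ty": -0.4, "tz": 0.42, "wx": 0, "wy": 0, "wz": 0, "jaw": 0.5},
    {"tx": 0.625, "ty": -0.5, "tz": 0.525, "wx": 0, "wy": 0, "wz": 0, "jaw": 0.5},
    {"tx": 0.75, "ty": -0.6, "tz": 0.63, "wx": 0, "wy": 0, "wz": 0, "jaw": 0.5},
    {"tx": 0.875, "ty": -0.7, "tz": 0.735, "wx": 0, "wy": 0, "wz": 0, "jaw": 0.5},
    {"tx": 1, "ty": -0.7, "tz": 0.84, "wx": 0, "wy": 0, "wz": 0, "jaw": 0.5},
  ],
)

```text
time_s: 14.3
tcp_pos: [542.6, 183.5, 216.1]
orientation: [-89.9, 0.1, -135.0]
contact_force: [-0.3, -0.0, -0.2]
width: 0.501
```

>>> play_rows(
  deltas=[
    {"tx": 0.125, "ty": 0, "tz": 0.105, "wx": 0, "wy": 0, "wz": 0, "jaw": 0.5},
    {"tx": 0.25, "ty": 0, "tz": 0.21, "wx": 0, "wy": 0, "wz": 0, "jaw": 0.5},
    {"tx": 0.375, "ty": 0, "tz": 0.315, "wx": 0, "wy": 0, "wz": 0, "jaw": 0.5},
    {"tx": 0.5, "ty": 0, "tz": 0.42, "wx": 0, "wy": 0, "wz": 0, "jaw": 0.5},
    {"tx": 0.625, "ty": 0, "tz": 0.525, "wx": 0, "wy": 0, "wz": 0, "jaw": 0.5},
    {"tx": 0.75, "ty": 0, "tz": 0.63, "wx": 0, "wy": 0, "wz": 0, "jaw": 0.5},
    {"tx": 0.875, "ty": 0, "tz": 0.735, "wx": 0, "wy": 0, "wz": 0, "jaw": 0.5},
    {"tx": 1, "ty": 0, "tz": 0.84, "wx": 0, "wy": 0, "wz": 0, "jaw": 0.5},
  ],
)

```text
time_s: 15.3
tcp_pos: [533.0, 79.3, 215.1]
orientation: [-90.0, 0.0, -135.0]
contact_force: [-0.7, 0.4, 0.3]
width: 0.5
```

```bash
python3 - <<'E'
from h import *
t=snap("top","top3.png");s=snap("scene","scene3.png")
a=cv2.resize(t[205:310,110:230],None,fx=5,fy=5,interpolation=cv2.INTER_CUBIC)
b=cv2.resize(t[210:310,400:520],None,fx=6,fy=6,interpolation=cv2.INTER_CUBIC)
c=cv2.resize(s[250:370,90:220],None,fx=5,fy=5,interpolation=cv2.INTER_CUBIC)
d=cv2.resize(s[170:290,350:480],None,fx=5,fy=5,interpolation=cv2.INTER_CUBIC)
cv2.imwrite("pics/a3.png",np.hstack([a[:500,:400],c[:500,250:]]));
cv2.imwrite("pics/b3.png",np.hstack([b[:500,:400],d[:500,:400]]));
for n,im,bx in(("top",t,(400,200,520,310)),("scene",s,(340,170,480,290))):
  print(n,"blue",blobs(im,(100,120,50),(125,255,255),bx),"yel",blobs(im,(24,120,100),(34,255,255),bx))
E
```

```text
top blue [((np.float64(477.72), np.float64(251.82)), [473, 248, 10, 8, 61]), ((np.float64(401.0), np.float64(272.84)), [400, 270, 4, 7, 19])] yel [((np.float64(441.59), np.float64(250.0)), [438, 247, 8, 7, 46]), ((np.float64(512.85), np.float64(270.2)), [509, 266, 10, 10, 20]), ((np.float64(508.0), np.float64(280.07)), [507, 277, 3, 7, 14]), ((np.float64(516.89), np.float64(293.33)), [515, 292, 5, 4, 9])]
scene blue [] yel []
```

View pics/a3.png

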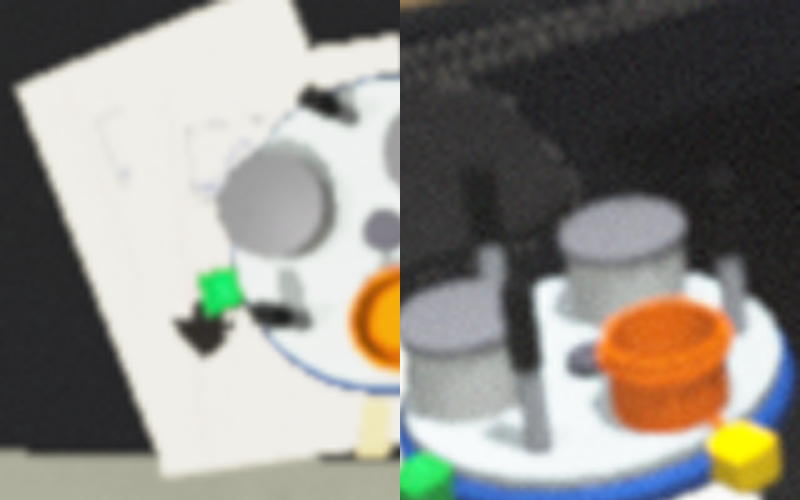

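View pics/b3.png

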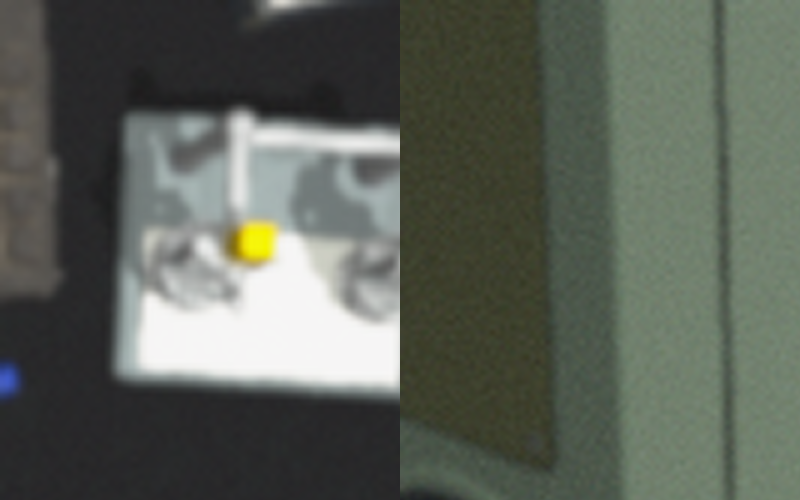

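```bash
python3 - <<'E'
from h import *
t=cv2.imread("pics/top3.png");s=cv2.imread("pics/scene3.png")
a=cv2.resize(t[220:300,145:225],None,fx=7,fy=7,interpolation=cv2.INTER_CUBIC)
cv2.imwrite("pics/a4.png",a)
E
```

```text
(no output)
```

View pics/a4.png

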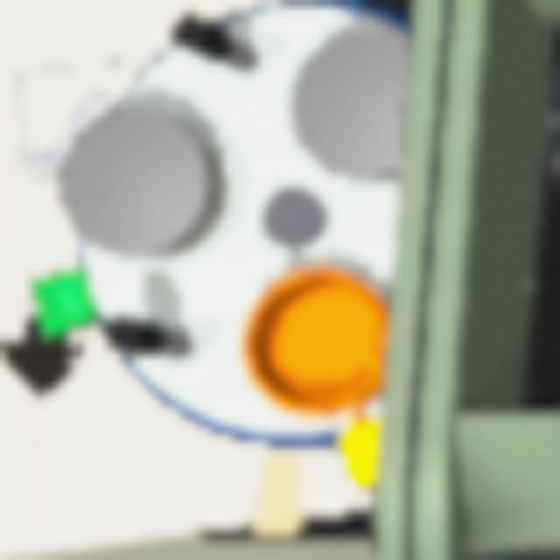

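```bash
python3 - <<'E'
from h import *
cr=lambda x,y:(145+(x+.5)/7-.5,220+(y+.5)/7-.5)
A=np.array([497,303.2])
def ang(p): d=p[:2]-A; return p,np.degrees(np.arctan2(d[1],d[0])),np.hypot(*d)
print("post1",ang(onz("top",*cr(186,31),100)))
print("post2",ang(onz("top",*cr(114,330),100)))
print("rim",ang(onz("top",*cr(320,339),58)))
print("lid",ang(onz("top",*cr(140,172),63)))
cs=lambda x,y:(90+(x+250+.5)/5-.5,250+(y+.5)/5-.5)
print("rim s",ang(onz("scene",*cs(667-400,337),58)))
print("lid s",ang(onz("scene",*cs(622-400,227),63)))
E
```

```text
post1 (array([554.2, 324.3, 100. ]), np.float64(20.27865300574435), np.float64(61.01274713353161))
post2 (array([449.8, 344.5, 100. ]), np.float64(138.81923529607238), np.float64(62.7451958993912))
rim (array([450.3, 283.2,  58. ]), np.float64(-156.76204338185983), np.float64(50.77858401376572))
lid (array([508.4, 348.7,  63. ]), np.float64(75.86451336533658), np.float64(46.88456487254446))
rim s (array([441.5, 288.4,  58. ]), np.float64(-165.0466068273947), np.float64(57.468615838581144))
lid s (array([529.4, 273. ,  63. ]), np.float64(-43.019844902519736), np.float64(44.278630088519606))
```

>>> play_rows(
  deltas=[
    {"tx": 0.115, "ty": 0, "tz": 0.096, "wx": 0, "wy": 0, "wz": 0, "jaw": 0.5},
    {"tx": 0.23, "ty": 0, "tz": 0.192, "wx": 0, "wy": 0, "wz": 0, "jaw": 0.5},
    {"tx": 0.345, "ty": 0, "tz": 0.288, "wx": 0, "wy": 0, "wz": 0, "jaw": 0.5},
    {"tx": 0.46, "ty": 0, "tz": 0.384, "wx": 0, "wy": 0, "wz": 0, "jaw": 0.5},
    {"tx": 0.575, "ty": 0, "tz": 0.48, "wx": 0, "wy": 0, "wz": 0, "jaw": 0.5},
    {"tx": 0.69, "ty": 0, "tz": 0.576, "wx": 0, "wy": 0, "wz": 0, "jaw": 0.5},
    {"tx": 0.805, "ty": 0, "tz": 0.672, "wx": 0, "wy": 0, "wz": 0, "jaw": 0.5},
    {"tx": 0.92, "ty": 0, "tz": 0.77, "wx": 0, "wy": 0, "wz": 0, "jaw": 0.5},
  ],
)

```text
time_s: 16.4
tcp_pos: [524.6, -16.3, 215.1]
orientation: [-90.0, 0.0, -135.0]
contact_force: [0.2, -0.2, 0.0]
width: 0.499
```

>>> play_rows(
  deltas=[
    {"tx": 0.115, "ty": 0, "tz": 0.096, "wx": 0, "wy": 0, "wz": 0, "jaw": 0.5},
    {"tx": 0.23, "ty": 0, "tz": 0.192, "wx": 0, "wy": 0, "wz": 0, "jaw": 0.5},
    {"tx": 0.345, "ty": 0, "tz": 0.288, "wx": 0, "wy": 0, "wz": 0, "jaw": 0.5},
    {"tx": 0.46, "ty": 0, "tz": 0.384, "wx": 0, "wy": 0, "wz": 0, "jaw": 0.5},
    {"tx": 0.575, "ty": 0, "tz": 0.48, "wx": 0, "wy": 0, "wz": 0, "jaw": 0.5},
    {"tx": 0.69, "ty": 0, "tz": 0.576, "wx": 0, "wy": 0, "wz": 0, "jaw": 0.5},
    {"tx": 0.805, "ty": 0, "tz": 0.672, "wx": 0, "wy": 0, "wz": 0, "jaw": 0.5},
    {"tx": 0.92, "ty": 0, "tz": 0.77, "wx": 0, "wy": 0, "wz": 0, "jaw": 0.5},
  ],
)

```text
time_s: 17.4
tcp_pos: [516.1, -111.9, 215.0]
orientation: [-90.0, 0.0, -135.0]
contact_force: [1.1, 0.1, -0.0]
width: 0.502
```

>>> play_rows(
  deltas=[
    {"tx": 0.115, "ty": 0, "tz": 0.096, "wx": 0, "wy": 0, "wz": 0, "jaw": 0.5},
    {"tx": 0.23, "ty": 0, "tz": 0.192, "wx": 0, "wy": 0, "wz": 0, "jaw": 0.5},
    {"tx": 0.345, "ty": 0, "tz": 0.288, "wx": 0, "wy": 0, "wz": 0, "jaw": 0.5},
    {"tx": 0.46, "ty": 0, "tz": 0.384, "wx": 0, "wy": 0.052, "wz": 0, "jaw": 0.5},
    {"tx": 0.575, "ty": 0, "tz": 0.48, "wx": 0, "wy": 0.104, "wz": 0, "jaw": 0.5},
    {"tx": 0.69, "ty": 0, "tz": 0.576, "wx": 0, "wy": 0.156, "wz": 0, "jaw": 0.5},
    {"tx": 0.805, "ty": 0, "tz": 0.672, "wx": 0, "wy": 0.208, "wz": 0, "jaw": 0.5},
    {"tx": 0.92, "ty": 0, "tz": 0.77, "wx": 0, "wy": 0.263, "wz": 0, "jaw": 0.5},
  ],
)

```text
time_s: 18.4
tcp_pos: [507.6, -207.4, 215.0]
orientation: [-90.0, -0.0, 177.4]
contact_force: [1.1, 0.8, -0.0]
width: 0.498
```

```bash
python3 - <<'E'
from h import *
o=monitor.get_obs();print(o['tcp_pos'],o['orientation'],o['time_s'],o['qpos'])
t=snap("top","top4.png");s=snap("scene","scene4.png")
b=cv2.resize(t[210:310,400:520],None,fx=6,fy=6,interpolation=cv2.INTER_CUBIC)
d=cv2.resize(s[150:290,340:480],None,fx=4,fy=4,interpolation=cv2.INTER_CUBIC)
cv2.imwrite("pics/b4.png",np.hstack([b[:560,:500],d[:560,:300]]));
for n,im,bx in(("top",t,(400,200,520,310)),("scene",s,(380,170,440,290))):
  print(n,"blue",blobs(im,(100,120,50),(125,255,255),bx),"yel",blobs(im,(24,120,100),(34,255,255),bx))
E
```

```text
[ 507.6 -207.4  215. ] [-90.   -0.  177.4] 18.4 [-31.3   8.2  91.4   0.   80.4  61.4]
top blue [((np.float64(477.72), np.float64(251.82)), [473, 248, 10, 8, 61]), ((np.float64(401.0), np.float64(272.84)), [400, 270, 4, 7, 19])] yel [((np.float64(513.22), np.float64(269.94)), [509, 266, 10, 10, 18]), ((np.float64(508.0), np.float64(280.25)), [507, 277, 3, 7, 12]), ((np.float64(517.0), np.float64(293.5)), [515, 292, 5, 4, 8])]
scene blue [((np.float64(417.02), np.float64(200.86)), [415, 195, 5, 14, 59])] yel [((np.float64(395.61), np.float64(206.48)), [393, 200, 7, 15, 83])]
```

View pics/b4.png

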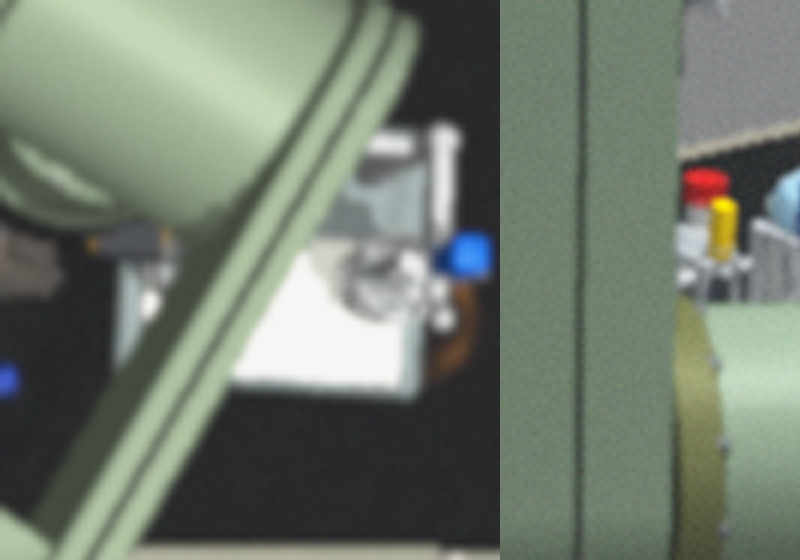

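```bash
python3 - <<'E'
from h import *
print(tri((477.6,251.85),(417.02,200.86)),tri((477.6,251.85),(417.02,197)))
for p in ([491.6,-399.5,155],[491.6,-397.5,155],[493.5,-399.5,155],[491.6,-399.5,170],[494.5,-317.5,155],[494.5,-317.5,170]): print(p,proj("scene",p),proj("top",p))
E
```

```text
(array([ 493.5, -402.6,  155.5]), np.float64(1.6941463979879419)) (array([ 492.1, -399.4,  167.8]), np.float64(1.1389218085241375))
[491.6, -399.5, 155] [417.  201.4] [475.9 252.4]
[491.6, -397.5, 155] [416.5 201.5] [475.1 252.4]
[493.5, -399.5, 155] [416.5 201.2] [475.9 251.6]
[491.6, -399.5, 170] [417.5 196.3] [477.7 251.8]
[494.5, -317.5, 155] [394.7 206.9] [440.3 250.6]
[494.5, -317.5, 170] [395.  201.7] [441.7 250. ]
```

>>> play_rows(
  deltas=[
    {"tx": 0.02, "ty": 0, "tz": 0.12, "wx": 0, "wy": 0, "wz": 0, "jaw": 0.4},
    {"tx": 0.04, "ty": 0, "tz": 0.24, "wx": 0, "wy": 0, "wz": 0, "jaw": 0.4},
    {"tx": 0.06, "ty": 0, "tz": 0.36, "wx": 0, "wy": 0, "wz": 0, "jaw": 0.4},
    {"tx": 0.08, "ty": 0, "tz": 0.48, "wx": 0, "wy": 0, "wz": 0, "jaw": 0.4},
    {"tx": 0.1, "ty": 0, "tz": 0.6, "wx": 0, "wy": 0, "wz": 0, "jaw": 0.4},
    {"tx": 0.1, "ty": 0, "tz": 0.72, "wx": 0, "wy": 0, "wz": 0, "jaw": 0.4},
    {"tx": 0.1, "ty": 0, "tz": 0.84, "wx": 0, "wy": 0, "wz": 0, "jaw": 0.4},
    {"tx": 0.1, "ty": 0, "tz": 0.96, "wx": 0, "wy": 0, "wz": 0, "jaw": 0.4},
  ],
)

```text
time_s: 19.5
tcp_pos: [496.6, -283.8, 215.0]
orientation: [-90.0, -0.0, 177.7]
contact_force: [0.7, 0.5, -1.0]
width: 0.4
```

>>> play_rows(
  deltas=[
    {"tx": 0, "ty": 0, "tz": 0.12, "wx": 0, "wy": 0, "wz": 0, "jaw": 0.4},
    {"tx": 0, "ty": 0, "tz": 0.24, "wx": 0, "wy": 0, "wz": 0, "jaw": 0.4},
    {"tx": 0, "ty": 0, "tz": 0.36, "wx": 0, "wy": 0, "wz": 0, "jaw": 0.4},
    {"tx": 0, "ty": 0, "tz": 0.48, "wx": 0, "wy": 0, "wz": 0, "jaw": 0.4},
    {"tx": 0, "ty": 0, "tz": 0.6, "wx": 0, "wy": 0, "wz": 0, "jaw": 0.4},
    {"tx": 0, "ty": 0, "tz": 0.72, "wx": 0, "wy": 0, "wz": 0, "jaw": 0.4},
    {"tx": 0, "ty": 0, "tz": 0.84, "wx": 0, "wy": 0, "wz": 0, "jaw": 0.4},
    {"tx": 0, "ty": 0, "tz": 0.96, "wx": 0, "wy": 0, "wz": 0, "jaw": 0.4},
  ],
)

```text
time_s: 20.5
tcp_pos: [493.5, -360.5, 215.1]
orientation: [-90.0, 0.0, 177.7]
contact_force: [-1.1, 0.5, 0.0]
width: 0.4
```

>>> play_rows(
  deltas=[
    {"tx": 0, "ty": 0, "tz": 0.12, "wx": 0, "wy": 0, "wz": 0, "jaw": 0.4},
    {"tx": 0, "ty": 0, "tz": 0.24, "wx": 0, "wy": 0, "wz": 0, "jaw": 0.4},
    {"tx": 0, "ty": 0, "tz": 0.36, "wx": 0, "wy": 0, "wz": 0, "jaw": 0.4},
    {"tx": 0, "ty": 0, "tz": 0.48, "wx": 0, "wy": 0, "wz": 0, "jaw": 0.4},
    {"tx": 0, "ty": 0.1, "tz": 0.49, "wx": 0, "wy": 0, "wz": 0, "jaw": 0.4},
    {"tx": 0, "ty": 0.2, "tz": 0.49, "wx": 0, "wy": 0, "wz": 0, "jaw": 0.4},
    {"tx": 0, "ty": 0.3, "tz": 0.49, "wx": 0, "wy": 0, "wz": 0, "jaw": 0.4},
    {"tx": 0, "ty": 0.3, "tz": 0.49, "wx": 0, "wy": 0, "wz": 0, "jaw": 0.4},
  ],
)

```text
time_s: 21.5
tcp_pos: [491.4, -398.0, 189.6]
orientation: [-90.1, -0.1, 177.7]
contact_force: [0.0, 0.5, -0.0]
width: 0.402
```

```bash
python3 - <<'E'
from h import *
o=monitor.get_obs();print(o['tcp_pos'],o['orientation'],o['time_s'])
t=snap("top","top5.png");s=snap("scene","scene5.png")
b=cv2.resize(t[210:310,400:520],None,fx=4,fy=5,interpolation=cv2.INTER_CUBIC)
d=cv2.resize(s[150:250,370:450],None,fx=5,fy=5,interpolation=cv2.INTER_CUBIC)
cv2.imwrite("pics/b5.png",np.hstack([b[:500,:400],d[:500,:400]]));
print(proj("scene",o['tcp_pos']))
E
```

```text
[ 491.4 -398.   189.6] [-90.1  -0.1 177.7] 21.5
[417.7 189.6]
```

View pics/b5.png

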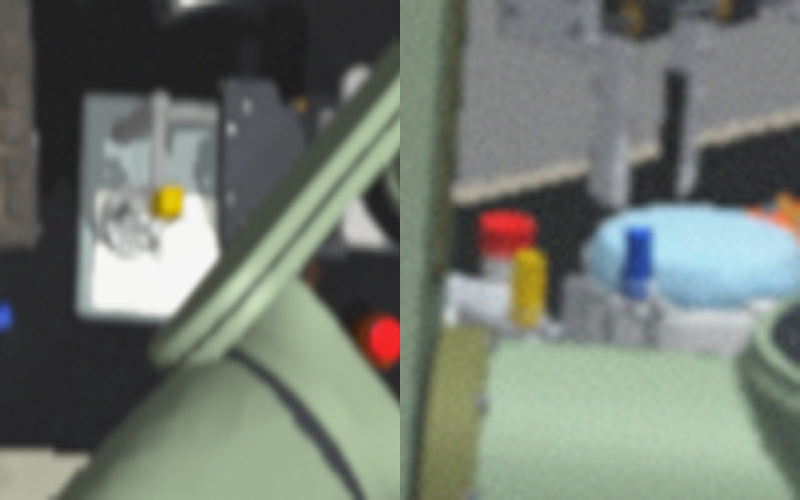

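>>> play_rows(
  deltas=[
    {"tx": 0, "ty": 0.15, "tz": 0.01, "wx": 0, "wy": 0, "wz": 0, "jaw": 0.4},
    {"tx": 0, "ty": 0.3, "tz": 0.01, "wx": 0, "wy": 0, "wz": 0, "jaw": 0.4},
    {"tx": 0, "ty": 0.45, "tz": 0.01, "wx": 0, "wy": 0, "wz": 0, "jaw": 0.4},
    {"tx": 0, "ty": 0.6, "tz": 0.01, "wx": 0, "wy": 0, "wz": 0, "jaw": 0.4},
    {"tx": 0, "ty": 0.6, "tz": 0.01, "wx": 0, "wy": 0, "wz": 0, "jaw": 0.2},
    {"tx": 0, "ty": 0.6, "tz": 0.01, "wx": 0, "wy": 0, "wz": 0, "jaw": 0},
    {"tx": 0, "ty": 0.6, "tz": 0.01, "wx": 0, "wy": 0, "wz": 0, "jaw": 0},
    {"tx": 0, "ty": 0.6, "tz": 0.01, "wx": 0, "wy": 0, "wz": 0, "jaw": 0},
  ],
  squeeze=25,
)

```text
time_s: 22.6
tcp_pos: [492.3, -400.1, 143.8]
orientation: [-89.9, 0.1, 177.7]
contact_force: [-0.3, 0.2, -0.4]
width: 0.146
```

>>> play_rows(
  deltas=[
    {"tx": 0, "ty": -0.06, "tz": 0, "wx": 0, "wy": 0, "wz": 0, "jaw": 0},
    {"tx": 0, "ty": -0.12, "tz": 0, "wx": 0, "wy": 0, "wz": 0, "jaw": 0},
    {"tx": 0, "ty": -0.18, "tz": 0, "wx": 0, "wy": 0, "wz": 0, "jaw": 0},
    {"tx": 0, "ty": -0.23, "tz": 0, "wx": 0, "wy": 0, "wz": 0, "jaw": 0},
    {"tx": 0.02, "ty": -0.23, "tz": 0, "wx": 0, "wy": 0, "wz": 0, "jaw": 0},
    {"tx": 0.06, "ty": -0.23, "tz": 0, "wx": 0, "wy": 0, "wz": 0, "jaw": 0},
    {"tx": 0.12, "ty": -0.23, "tz": 0, "wx": 0, "wy": 0, "wz": 0, "jaw": 0},
    {"tx": 0.18, "ty": -0.23, "tz": 0, "wx": 0, "wy": 0, "wz": 0, "jaw": 0},
  ],
)

```text
time_s: 23.6
tcp_pos: [477.0, -399.1, 161.2]
orientation: [-90.0, -0.0, 177.7]
contact_force: [0.3, -0.5, -1.2]
width: 0.147
```

```bash
python3 - <<'E'
from h import *
o=monitor.get_obs();print(o['tcp_pos'],o['orientation'],o['time_s'],o['contact_force'],o['moment'],o['width'])
s=snap("scene","scene6.png")
d=cv2.resize(s[150:250,370:450],None,fx=6,fy=6,interpolation=cv2.INTER_CUBIC)
cv2.imwrite("pics/b6.png",d)
E
```

```text
[ 477.  -399.1  161.2] [-90.   -0.  177.7] 23.6 [ 0.3 -0.5 -1.2] [ 0.1 -0.   0. ] 0.1468667914241818
```

View pics/b6.png

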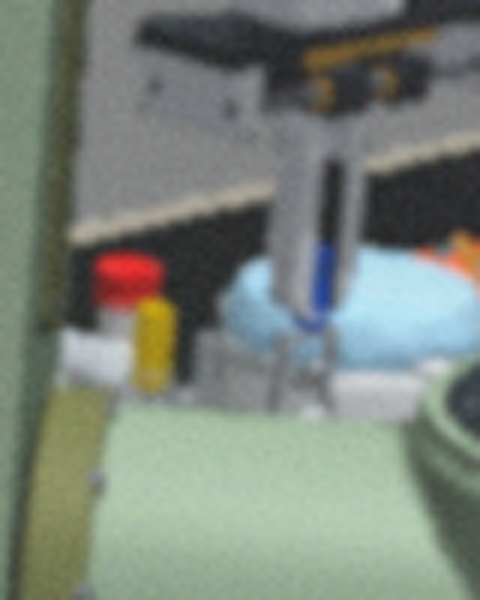

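>>> play_rows(
  deltas=[
    {"tx": 0.1, "ty": 0, "tz": 0, "wx": 0, "wy": 0, "wz": 0, "jaw": 0},
    {"tx": 0.22, "ty": 0, "tz": 0, "wx": 0, "wy": 0, "wz": 0, "jaw": 0},
    {"tx": 0.34, "ty": 0, "tz": 0, "wx": 0, "wy": 0, "wz": 0, "jaw": 0},
    {"tx": 0.46, "ty": 0, "tz": 0, "wx": 0, "wy": 0, "wz": 0, "jaw": 0},
    {"tx": 0.58, "ty": 0, "tz": 0, "wx": 0, "wy": 0, "wz": 0, "jaw": 0},
    {"tx": 0.65, "ty": -0.1, "tz": 0, "wx": 0, "wy": 0, "wz": 0, "jaw": 0},
    {"tx": 0.7, "ty": -0.25, "tz": 0, "wx": 0, "wy": 0, "wz": 0, "jaw": 0},
    {"tx": 0.7, "ty": -0.4, "tz": 0, "wx": 0, "wy": 0, "wz": 0, "jaw": 0},
  ],
)

```text
time_s: 24.65
tcp_pos: [421.7, -397.3, 194.9]
orientation: [-89.9, 0.1, 177.7]
contact_force: [-0.2, -0.1, -0.6]
width: 0.148
```

```bash
python3 - <<'E'
from h import *
o=monitor.get_obs();print(o['tcp_pos'],o['orientation'],o['time_s'],o['contact_force'],o['moment'],o['width'])
s=snap("scene","scene7.png");t=snap("top","top7.png")
d=cv2.resize(s[130:250,350:470],None,fx=5,fy=5,interpolation=cv2.INTER_CUBIC)
cv2.imwrite("pics/b7.png",d)
E
```

```text
[ 421.7 -397.3  194.9] [-89.9   0.1 177.7] 24.65 [-0.2 -0.1 -0.6] [0. 0. 0.] 0.14836999492061503
```

View pics/b7.png

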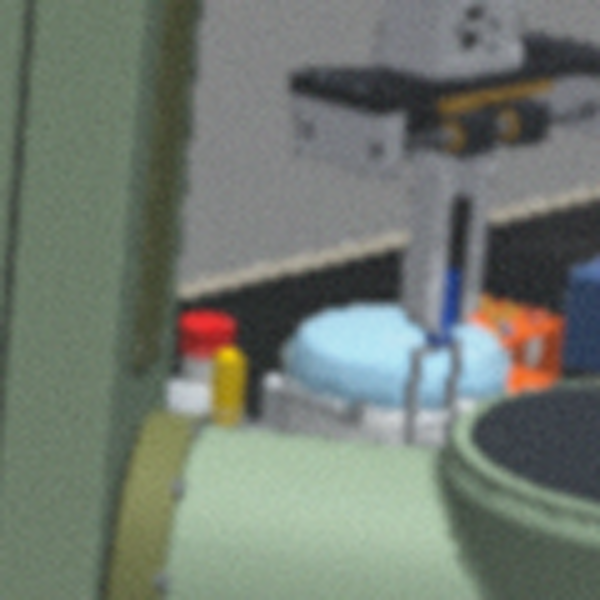

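>>> play_rows(
  deltas=[
    {"tx": 0, "ty": -0.06, "tz": -0.06, "wx": 0, "wy": -0.031, "wz": 0, "jaw": 0},
    {"tx": 0, "ty": -0.12, "tz": -0.19, "wx": 0, "wy": -0.062, "wz": 0, "jaw": 0},
    {"tx": 0, "ty": -0.18, "tz": -0.32, "wx": 0, "wy": -0.093, "wz": 0, "jaw": 0},
    {"tx": 0, "ty": -0.24, "tz": -0.45, "wx": 0, "wy": -0.125, "wz": 0, "jaw": 0},
    {"tx": 0, "ty": -0.3, "tz": -0.58, "wx": 0, "wy": -0.156, "wz": 0, "jaw": 0},
    {"tx": 0, "ty": -0.36, "tz": -0.72, "wx": 0, "wy": -0.187, "wz": 0, "jaw": 0},
    {"tx": 0, "ty": -0.42, "tz": -0.86, "wx": 0, "wy": -0.218, "wz": 0, "jaw": 0},
    {"tx": 0, "ty": -0.46, "tz": -1, "wx": 0, "wy": -0.25, "wz": 0, "jaw": 0},
  ],
)

```text
time_s: 25.75
tcp_pos: [425.2, -316.6, 230.6]
orientation: [-90.0, 0.0, -137.1]
contact_force: [-0.2, 0.8, -1.1]
width: 0.144
```

>>> play_rows(
  deltas=[
    {"tx": -0.125, "ty": 0, "tz": -0.125, "wx": 0, "wy": 0, "wz": 0, "jaw": 0},
    {"tx": -0.25, "ty": 0, "tz": -0.25, "wx": 0, "wy": 0, "wz": 0, "jaw": 0},
    {"tx": -0.375, "ty": 0, "tz": -0.375, "wx": 0, "wy": 0, "wz": 0, "jaw": 0},
    {"tx": -0.5, "ty": 0, "tz": -0.5, "wx": 0, "wy": 0, "wz": 0, "jaw": 0},
    {"tx": -0.625, "ty": 0, "tz": -0.625, "wx": 0, "wy": 0, "wz": 0, "jaw": 0},
    {"tx": -0.75, "ty": 0, "tz": -0.75, "wx": 0, "wy": 0, "wz": 0, "jaw": 0},
    {"tx": -0.875, "ty": 0, "tz": -0.875, "wx": 0, "wy": 0, "wz": 0, "jaw": 0},
    {"tx": -1, "ty": 0, "tz": -1, "wx": 0, "wy": 0, "wz": 0, "jaw": 0},
  ],
)

```text
time_s: 26.75
tcp_pos: [429.4, -203.0, 230.3]
orientation: [-90.0, -0.0, -137.3]
contact_force: [-0.8, -0.6, -0.0]
width: 0.148
```

>>> play_rows(
  deltas=[
    {"tx": -0.125, "ty": 0, "tz": -0.125, "wx": 0, "wy": 0, "wz": 0, "jaw": 0},
    {"tx": -0.25, "ty": 0, "tz": -0.25, "wx": 0, "wy": 0, "wz": 0, "jaw": 0},
    {"tx": -0.375, "ty": 0, "tz": -0.375, "wx": 0, "wy": 0, "wz": 0, "jaw": 0},
    {"tx": -0.5, "ty": 0, "tz": -0.5, "wx": 0, "wy": 0, "wz": 0, "jaw": 0},
    {"tx": -0.625, "ty": 0, "tz": -0.625, "wx": 0, "wy": 0, "wz": 0, "jaw": 0},
    {"tx": -0.75, "ty": 0, "tz": -0.75, "wx": 0, "wy": 0, "wz": 0, "jaw": 0},
    {"tx": -0.875, "ty": 0, "tz": -0.875, "wx": 0, "wy": 0, "wz": 0, "jaw": 0},
    {"tx": -1, "ty": 0, "tz": -1, "wx": 0, "wy": 0, "wz": 0, "jaw": 0},
  ],
)

```text
time_s: 27.75
tcp_pos: [434.0, -90.0, 230.2]
orientation: [-90.0, -0.0, -137.3]
contact_force: [0.1, -0.2, -1.2]
width: 0.147
```

>>> play_rows(
  deltas=[
    {"tx": -0.125, "ty": 0, "tz": -0.125, "wx": 0, "wy": 0, "wz": 0, "jaw": 0},
    {"tx": -0.25, "ty": 0, "tz": -0.25, "wx": 0, "wy": 0, "wz": 0, "jaw": 0},
    {"tx": -0.375, "ty": 0, "tz": -0.375, "wx": 0, "wy": 0, "wz": 0, "jaw": 0},
    {"tx": -0.5, "ty": 0, "tz": -0.5, "wx": 0, "wy": 0, "wz": 0, "jaw": 0},
    {"tx": -0.625, "ty": 0, "tz": -0.625, "wx": 0, "wy": 0, "wz": 0, "jaw": 0},
    {"tx": -0.75, "ty": 0, "tz": -0.75, "wx": 0, "wy": 0, "wz": 0, "jaw": 0},
    {"tx": -0.875, "ty": 0, "tz": -0.875, "wx": 0, "wy": 0, "wz": 0, "jaw": 0},
    {"tx": -1, "ty": 0, "tz": -1, "wx": 0, "wy": 0, "wz": 0, "jaw": 0},
  ],
)

```text
time_s: 28.75
tcp_pos: [438.6, 23.1, 230.2]
orientation: [-90.0, 0.0, -137.3]
contact_force: [-0.2, 0.3, -2.0]
width: 0.149
```

>>> play_rows(
  deltas=[
    {"tx": -0.125, "ty": 0, "tz": -0.125, "wx": 0, "wy": 0, "wz": 0, "jaw": 0},
    {"tx": -0.25, "ty": 0, "tz": -0.25, "wx": 0, "wy": 0, "wz": 0, "jaw": 0},
    {"tx": -0.375, "ty": 0, "tz": -0.375, "wx": 0, "wy": 0, "wz": 0, "jaw": 0},
    {"tx": -0.5, "ty": 0, "tz": -0.5, "wx": 0, "wy": 0, "wz": 0, "jaw": 0},
    {"tx": -0.625, "ty": 0, "tz": -0.625, "wx": 0, "wy": 0, "wz": 0, "jaw": 0},
    {"tx": -0.75, "ty": 0, "tz": -0.75, "wx": 0, "wy": 0, "wz": 0, "jaw": 0},
    {"tx": -0.875, "ty": 0, "tz": -0.875, "wx": 0, "wy": 0, "wz": 0, "jaw": 0},
    {"tx": -1, "ty": 0, "tz": -1, "wx": 0, "wy": 0, "wz": 0, "jaw": 0},
  ],
)

```text
time_s: 29.75
tcp_pos: [443.1, 136.1, 230.2]
orientation: [-90.0, -0.0, -137.3]
contact_force: [-0.4, -0.0, -1.1]
width: 0.151
```

>>> play_rows(
  deltas=[
    {"tx": -0.125, "ty": 0, "tz": -0.125, "wx": 0, "wy": -0.059, "wz": 0, "jaw": 0},
    {"tx": -0.25, "ty": 0, "tz": -0.25, "wx": 0, "wy": -0.118, "wz": 0, "jaw": 0},
    {"tx": -0.375, "ty": 0, "tz": -0.375, "wx": 0, "wy": -0.177, "wz": 0, "jaw": 0},
    {"tx": -0.5, "ty": 0, "tz": -0.5, "wx": 0, "wy": -0.236, "wz": 0, "jaw": 0},
    {"tx": -0.625, "ty": 0, "tz": -0.625, "wx": 0, "wy": -0.295, "wz": 0, "jaw": 0},
    {"tx": -0.75, "ty": 0, "tz": -0.75, "wx": 0, "wy": -0.354, "wz": 0, "jaw": 0},
    {"tx": -0.875, "ty": 0, "tz": -0.875, "wx": 0, "wy": -0.413, "wz": 0, "jaw": 0},
    {"tx": -1, "ty": 0, "tz": -1, "wx": 0, "wy": -0.472, "wz": 0, "jaw": 0},
  ],
)

```text
time_s: 30.75
tcp_pos: [447.6, 249.2, 230.1]
orientation: [-90.0, 0.0, -52.0]
contact_force: [0.1, -0.3, -1.6]
width: 0.147
```

>>> play_rows(
  deltas=[
    {"tx": -0.1, "ty": 0, "tz": 0.09, "wx": 0, "wy": 0, "wz": 0, "jaw": 0},
    {"tx": -0.2, "ty": 0, "tz": 0.18, "wx": 0, "wy": 0, "wz": 0, "jaw": 0},
    {"tx": -0.3, "ty": 0, "tz": 0.26, "wx": 0, "wy": 0, "wz": 0, "jaw": 0},
    {"tx": -0.35, "ty": 0.1, "tz": 0.303, "wx": 0, "wy": 0, "wz": 0, "jaw": 0},
    {"tx": -0.35, "ty": 0.2, "tz": 0.303, "wx": 0, "wy": 0, "wz": 0, "jaw": 0},
    {"tx": -0.35, "ty": 0.35, "tz": 0.303, "wx": 0, "wy": 0, "wz": 0, "jaw": 0},
    {"tx": -0.35, "ty": 0.5, "tz": 0.303, "wx": 0, "wy": 0, "wz": 0, "jaw": 0},
    {"tx": -0.35, "ty": 0.5, "tz": 0.303, "wx": 0, "wy": 0, "wz": 0, "jaw": 0},
  ],
)

```text
time_s: 31.75
tcp_pos: [448.6, 284.5, 188.4]
orientation: [-90.2, 0.0, -52.4]
contact_force: [0.8, -0.1, -1.2]
width: 0.146
```

```bash
python3 - <<'E'
from h import *
o=monitor.get_obs();print(o['tcp_pos'],o['orientation'],o['time_s'],o['contact_force'],o['width'])
s=snap("scene","scene8.png");t=snap("top","top8.png")
d=cv2.resize(s[240:360,130:240],None,fx=5,fy=5,interpolation=cv2.INTER_CUBIC)
a=cv2.resize(t[210:310,140:230],None,fx=5,fy=5,interpolation=cv2.INTER_CUBIC)
cv2.imwrite("pics/d8.png",d);cv2.imwrite("pics/a8.png",a)
E
```

```text
[448.6 284.5 188.4] [-90.2   0.  -52.4] 31.75 [ 0.8 -0.1 -1.2] 0.14614573290557145
```

View pics/d8.png

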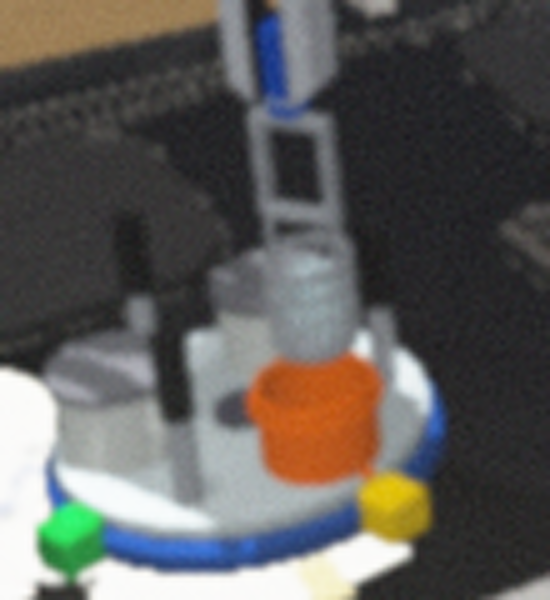

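View pics/a8.png

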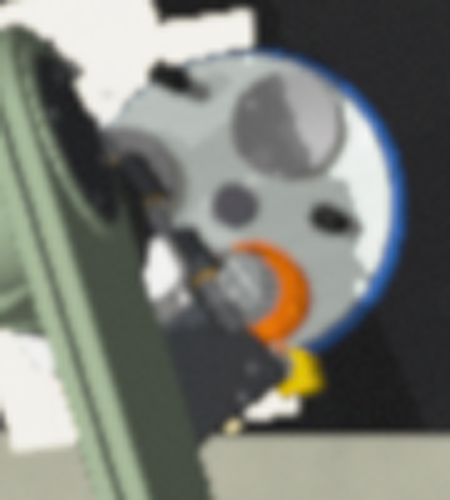

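```bash
python3 - <<'E'
from h import *
o=monitor.get_obs();print(o['tcp_pos'],o['qd'])
q=lambda p:(p-np.array([130,240])+.5)*5-.5
for P in ([448.6,284.5,76],[448.6,284.5,58],[450,286,76],[450,286,58],[450,286,25],[448.6,284.5,188]): print(P,q(proj("scene",P)))
q=lambda p:(p-np.array([140,210])+.5)*5-.5
for P in ([448.6,284.5,76],[448.6,284.5,118],[450,286,58],[450,286,25]): print(P,"top",q(proj("top",P)))
E
```

```text
[449.8 285.  190.1] [ 0.2 -0.4 -0.8  0.1 -0.  -0.1]
[448.6, 284.5, 76] [314.8 338.8]
[448.6, 284.5, 58] [319.2 376.4]
[450, 286, 76] [310.1 338.5]
[450, 286, 58] [314.5 376. ]
[450, 286, 25] [322.5 443.4]
[448.6, 284.5, 188] [286.   92.9]
[448.6, 284.5, 76] top [242.  293.2]
[448.6, 284.5, 118] top [220.9 287.7]
[450, 286, 58] top [247.7 292.6]
[450, 286, 25] top [263.  296.7]
```

>>> play_rows(
  deltas=[
    {"tx": -0.005, "ty": 0.05, "tz": 0.013, "wx": 0, "wy": 0, "wz": 0, "jaw": 0},
    {"tx": -0.005, "ty": 0.1, "tz": 0.013, "wx": 0, "wy": 0, "wz": 0, "jaw": 0},
    {"tx": -0.005, "ty": 0.15, "tz": 0.013, "wx": 0, "wy": 0, "wz": 0, "jaw": 0},
    {"tx": -0.005, "ty": 0.2, "tz": 0.013, "wx": 0, "wy": 0, "wz": 0, "jaw": 0},
    {"tx": -0.005, "ty": 0.25, "tz": 0.013, "wx": 0, "wy": 0, "wz": 0, "jaw": 0},
    {"tx": -0.005, "ty": 0.3, "tz": 0.013, "wx": 0, "wy": 0, "wz": 0, "jaw": 0},
    {"tx": -0.005, "ty": 0.32, "tz": 0.013, "wx": 0, "wy": 0, "wz": 0, "jaw": 0},
    {"tx": -0.005, "ty": 0.32, "tz": 0.013, "wx": 0, "wy": 0, "wz": 0, "jaw": 0},
  ],
)

```text
time_s: 32.85
tcp_pos: [450.3, 286.1, 164.5]
orientation: [-90.0, 0.0, -52.4]
contact_force: [0.1, 0.1, -1.1]
width: 0.148
```

```bash
python3 - <<'E'
from h import *
s=snap("scene","scene9.png");t=snap("top","top9.png")
o=monitor.get_obs();print(o['tcp_pos'],o['orientation'],o['time_s'],o['contact_force'],o['moment'],o['width'])
d=cv2.resize(s[240:360,130:240],None,fx=5,fy=5,interpolation=cv2.INTER_CUBIC)
cv2.imwrite("pics/d9.png",d)
E
```

```text
[450.4 286.2 164.8] [-90.   -0.  -52.4] 32.95 [ 0.4  0.  -1. ] [ 0.  -0.1 -0.1] 0.14755798622253138
```

View pics/d9.png

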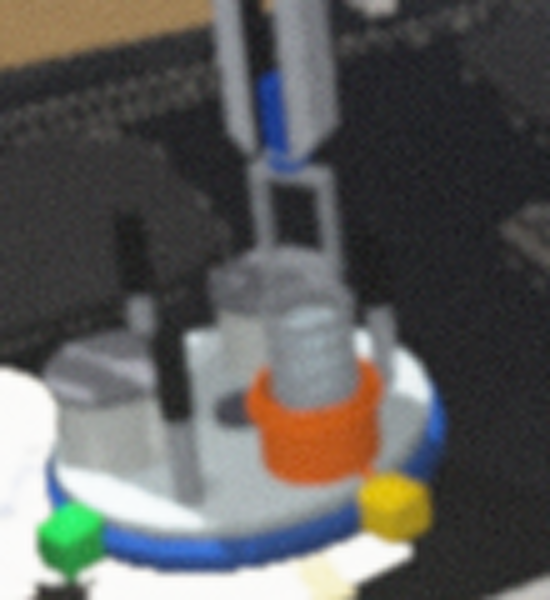

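>>> play_rows(
  deltas=[
    {"tx": 0, "ty": 0.05, "tz": 0, "wx": 0, "wy": 0, "wz": 0, "jaw": 0},
    {"tx": 0, "ty": 0.1, "tz": 0, "wx": 0, "wy": 0, "wz": 0, "jaw": 0},
    {"tx": 0, "ty": 0.15, "tz": 0, "wx": 0, "wy": 0, "wz": 0, "jaw": 0},
    {"tx": 0, "ty": 0.2, "tz": 0, "wx": 0, "wy": 0, "wz": 0, "jaw": 0},
    {"tx": 0, "ty": 0.24, "tz": 0, "wx": 0, "wy": 0, "wz": 0, "jaw": 0},
    {"tx": 0, "ty": 0.27, "tz": 0, "wx": 0, "wy": 0, "wz": 0, "jaw": 0},
    {"tx": 0, "ty": 0.29, "tz": 0, "wx": 0, "wy": 0, "wz": 0, "jaw": 0},
    {"tx": 0, "ty": 0.3, "tz": 0, "wx": 0, "wy": 0, "wz": 0, "jaw": 0},
  ],
)

```text
time_s: 33.95
tcp_pos: [450.4, 286.2, 140.6]
orientation: [-90.0, 0.0, -52.4]
contact_force: [-0.4, 0.7, -1.0]
width: 0.147
```

>>> play_rows(
  deltas=[
    {"tx": 0, "ty": 0.005, "tz": 0, "wx": 0, "wy": 0, "wz": 0, "jaw": 0},
    {"tx": 0, "ty": 0.01, "tz": 0, "wx": 0, "wy": 0, "wz": 0, "jaw": 0},
    {"tx": 0, "ty": 0.015, "tz": 0, "wx": 0, "wy": 0, "wz": 0, "jaw": 0},
    {"tx": 0, "ty": 0.02, "tz": 0, "wx": 0, "wy": 0, "wz": 0, "jaw": 0},
    {"tx": 0, "ty": 0.022, "tz": 0, "wx": 0, "wy": 0, "wz": 0, "jaw": 0},
    {"tx": 0, "ty": 0.024, "tz": 0, "wx": 0, "wy": 0, "wz": 0, "jaw": 0},
    {"tx": 0, "ty": 0.024, "tz": 0, "wx": 0, "wy": 0, "wz": 0, "jaw": 0},
    {"tx": 0, "ty": 0.024, "tz": 0, "wx": 0, "wy": 0, "wz": 0, "jaw": 0},
  ],
)

```text
time_s: 34.95
tcp_pos: [450.4, 286.2, 138.8]
orientation: [-90.0, -0.0, -52.4]
contact_force: [-1.2, -0.1, 0.7]
width: 0.144
```

```bash
python3 - <<'E'
from h import *
s=snap("scene","scene10.png")
o=monitor.get_obs();print(o['tcp_pos'],o['time_s'],o['contact_force'],o['moment'],o['width'])
d=cv2.resize(s[240:360,130:240],None,fx=5,fy=5,interpolation=cv2.INTER_CUBIC)
cv2.imwrite("pics/d10.png",d)
E
```

```text
[450.4 286.2 138.8] 35.0 [-1.2  0.3  0.3] [-0.1 -0.   0. ] 0.14892213732180468
```

View pics/d10.png

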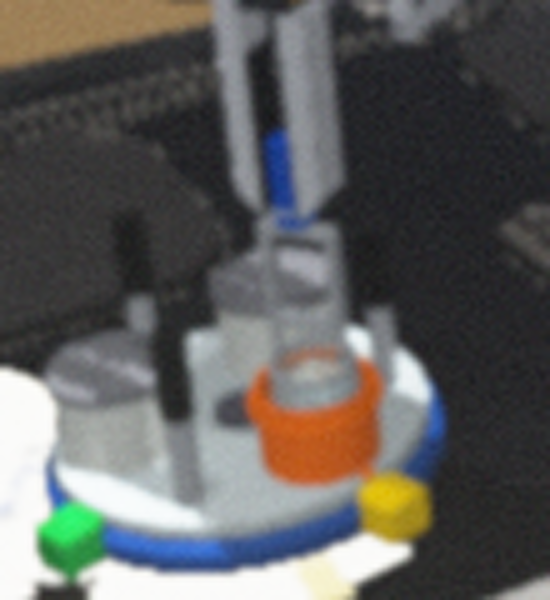

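>>> play_rows(
  deltas=[
    {"tx": 0, "ty": 0, "tz": 0, "wx": 0, "wy": 0, "wz": 0, "jaw": 0.25},
    {"tx": 0, "ty": 0, "tz": 0, "wx": 0, "wy": 0, "wz": 0, "jaw": 0.35},
    {"tx": 0, "ty": 0, "tz": 0, "wx": 0, "wy": 0, "wz": 0, "jaw": 0.4},
    {"tx": 0, "ty": 0, "tz": 0, "wx": 0, "wy": 0, "wz": 0, "jaw": 0.4},
    {"tx": 0, "ty": -0.1, "tz": 0, "wx": 0, "wy": 0, "wz": 0, "jaw": 0.4},
    {"tx": 0, "ty": -0.25, "tz": 0, "wx": 0, "wy": 0, "wz": 0, "jaw": 0.4},
    {"tx": 0, "ty": -0.45, "tz": 0, "wx": 0, "wy": 0, "wz": 0, "jaw": 0.4},
    {"tx": 0, "ty": -0.65, "tz": 0, "wx": 0, "wy": 0, "wz": 0, "jaw": 0.4},
  ],
)

```text
time_s: 36.0
tcp_pos: [450.7, 286.3, 192.5]
orientation: [-89.9, -0.0, -52.4]
contact_force: [0.5, -0.7, 0.0]
width: 0.401
```

```bash
python3 - <<'E'
from h import *
s=snap("scene","scene11.png")
o=monitor.get_obs();print(o['tcp_pos'],o['time_s'],o['contact_force'],o['width'])
d=cv2.resize(s[240:360,130:240],None,fx=5,fy=5,interpolation=cv2.INTER_CUBIC)
cv2.imwrite("pics/d11.png",d)
E
```

```text
[452.2 287.  195. ] 36.05 [0.5 0.6 1.9] 0.40175597351046244
```

View pics/d11.png

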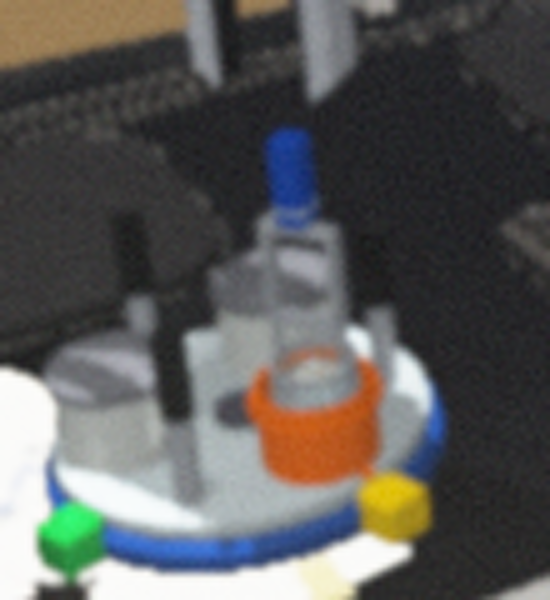

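>>> play_rows(
  deltas=[
    {"tx": 0.025, "ty": -0.1, "tz": 0.05, "wx": 0, "wy": -0.05, "wz": 0, "jaw": 0.4},
    {"tx": 0.05, "ty": -0.2, "tz": 0.14, "wx": 0, "wy": -0.1, "wz": 0, "jaw": 0.4},
    {"tx": 0.075, "ty": -0.2, "tz": 0.23, "wx": 0, "wy": -0.15, "wz": 0, "jaw": 0.4},
    {"tx": 0.1, "ty": -0.2, "tz": 0.32, "wx": 0, "wy": -0.2, "wz": 0, "jaw": 0.4},
    {"tx": 0.125, "ty": -0.2, "tz": 0.41, "wx": 0, "wy": -0.25, "wz": 0, "jaw": 0.4},
    {"tx": 0.15, "ty": -0.2, "tz": 0.5, "wx": 0, "wy": -0.3, "wz": 0, "jaw": 0.4},
    {"tx": 0.175, "ty": -0.2, "tz": 0.6, "wx": 0, "wy": -0.35, "wz": 0, "jaw": 0.4},
    {"tx": 0.2, "ty": -0.2, "tz": 0.7, "wx": 0, "wy": -0.402, "wz": 0, "jaw": 0.4},
  ],
)

```text
time_s: 37.05
tcp_pos: [504.9, 307.8, 207.3]
orientation: [-90.0, -0.0, 20.3]
contact_force: [-0.2, -1.0, -0.9]
width: 0.401
```

>>> play_rows(
  deltas=[
    {"tx": 0.11, "ty": 0, "tz": 0, "wx": 0, "wy": 0, "wz": 0, "jaw": 0.4},
    {"tx": 0.22, "ty": 0, "tz": 0, "wx": 0, "wy": 0, "wz": 0, "jaw": 0.4},
    {"tx": 0.33, "ty": 0, "tz": -0.01, "wx": 0, "wy": 0, "wz": 0, "jaw": 0.4},
    {"tx": 0.44, "ty": 0, "tz": -0.02, "wx": 0, "wy": 0, "wz": 0, "jaw": 0.4},
    {"tx": 0.55, "ty": 0.15, "tz": -0.022, "wx": 0, "wy": 0, "wz": 0, "jaw": 0.4},
    {"tx": 0.664, "ty": 0.35, "tz": -0.022, "wx": 0, "wy": 0, "wz": 0, "jaw": 0.4},
    {"tx": 0.664, "ty": 0.55, "tz": -0.022, "wx": 0, "wy": 0, "wz": 0, "jaw": 0.4},
    {"tx": 0.664, "ty": 0.75, "tz": -0.022, "wx": 0, "wy": 0, "wz": 0, "jaw": 0.4},
  ],
)

```text
time_s: 38.05
tcp_pos: [554.2, 323.9, 144.7]
orientation: [-90.0, 0.1, 20.0]
contact_force: [-0.1, 1.0, 0.3]
width: 0.399
```

```bash
python3 - <<'E'
from h import *
s=snap("scene","scene12.png");t=snap("top","top12.png")
o=monitor.get_obs();print(o['tcp_pos'],o['orientation'],o['time_s'],o['contact_force'],o['width'],o['qpos'])
d=cv2.resize(s[240:360,110:220],None,fx=5,fy=5,interpolation=cv2.INTER_CUBIC)
cv2.imwrite("pics/d12.png",d)
E
```

```text
[552.7 323.3 143.2] [-90.    0.4  20. ] 38.15 [ 0.7 -0.8  0.1] 0.4009092286472474 [ 22.6  22.9  81.7   0.   75.8 -87.4]
```

View pics/d12.png

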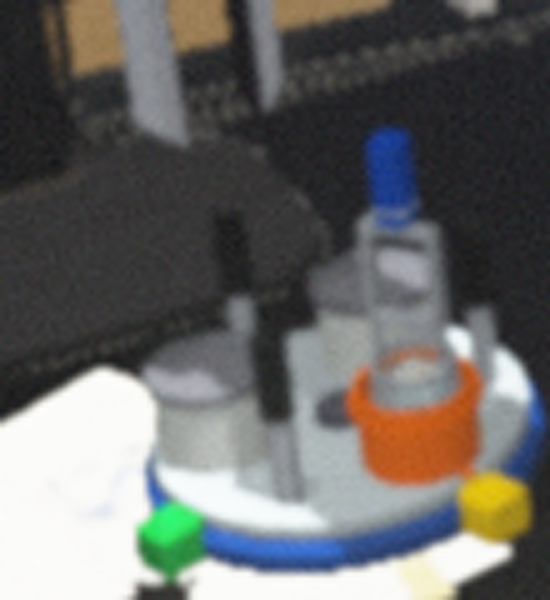

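>>> play_rows(
  deltas=[
    {"tx": 0, "ty": 0.18, "tz": 0, "wx": 0, "wy": 0, "wz": 0, "jaw": 0.4},
    {"tx": 0, "ty": 0.36, "tz": 0, "wx": 0, "wy": 0, "wz": 0, "jaw": 0.4},
    {"tx": 0, "ty": 0.54, "tz": 0, "wx": 0, "wy": 0, "wz": 0, "jaw": 0.4},
    {"tx": 0, "ty": 0.72, "tz": 0, "wx": 0, "wy": 0, "wz": 0, "jaw": 0.4},
    {"tx": 0, "ty": 0.83, "tz": 0, "wx": 0, "wy": 0, "wz": 0, "jaw": 0.3},
    {"tx": 0, "ty": 0.83, "tz": 0, "wx": 0, "wy": 0, "wz": 0, "jaw": 0},
    {"tx": 0, "ty": 0.83, "tz": 0, "wx": 0, "wy": 0, "wz": 0, "jaw": 0},
    {"tx": 0, "ty": 0.83, "tz": 0, "wx": 0, "wy": 0, "wz": 0, "jaw": 0},
  ],
  squeeze=15,
)

```text
time_s: 39.15
tcp_pos: [555.3, 324.4, 80.6]
orientation: [-90.0, -0.0, 20.0]
contact_force: [1.0, 1.0, -2.4]
width: 0.146
```

>>> play_rows(
  deltas=[
    {"tx": 0, "ty": 0, "tz": -0.027, "wx": 0, "wy": 0.011, "wz": 0, "jaw": 0},
    {"tx": -0.004, "ty": 0, "tz": -0.081, "wx": 0, "wy": 0.033, "wz": 0, "jaw": 0},
    {"tx": -0.017, "ty": 0, "tz": -0.161, "wx": 0, "wy": 0.067, "wz": 0, "jaw": 0},
    {"tx": -0.038, "ty": 0, "tz": -0.24, "wx": 0, "wy": 0.1, "wz": 0, "jaw": 0},
    {"tx": -0.073, "ty": 0, "tz": -0.328, "wx": 0, "wy": 0.139, "wz": 0, "jaw": 0},
    {"tx": -0.118, "ty": 0, "tz": -0.411, "wx": 0, "wy": 0.178, "wz": 0, "jaw": 0},
    {"tx": -0.173, "ty": 0, "tz": -0.488, "wx": 0, "wy": 0.217, "wz": 0, "jaw": 0},
    {"tx": -0.227, "ty": 0, "tz": -0.548, "wx": 0, "wy": 0.25, "wz": 0, "jaw": 0},
  ],
)

```text
time_s: 40.15
tcp_pos: [553.0, 276.5, 80.6]
orientation: [-90.0, -0.0, -25.3]
contact_force: [1.1, 0.9, -1.3]
width: 0.144
```

>>> play_rows(
  deltas=[
    {"tx": -0.004, "ty": 0, "tz": -0.081, "wx": 0, "wy": 0.033, "wz": 0, "jaw": 0},
    {"tx": -0.02, "ty": 0, "tz": -0.174, "wx": 0, "wy": 0.072, "wz": 0, "jaw": 0},
    {"tx": -0.047, "ty": 0, "tz": -0.265, "wx": 0, "wy": 0.111, "wz": 0, "jaw": 0},
    {"tx": -0.085, "ty": 0, "tz": -0.352, "wx": 0, "wy": 0.15, "wz": 0, "jaw": 0},
    {"tx": -0.125, "ty": 0, "tz": -0.422, "wx": 0, "wy": 0.183, "wz": 0, "jaw": 0},
    {"tx": -0.169, "ty": 0, "tz": -0.483, "wx": 0, "wy": 0.214, "wz": 0, "jaw": 0},
    {"tx": -0.202, "ty": 0, "tz": -0.522, "wx": 0, "wy": 0.235, "wz": 0, "jaw": 0},
    {"tx": -0.216, "ty": 0, "tz": -0.536, "wx": 0, "wy": 0.243, "wz": 0, "jaw": 0},
  ],
)

```text
time_s: 41.15
tcp_pos: [519.2, 244.9, 80.6]
orientation: [-90.0, -0.0, -68.8]
contact_force: [0.3, -0.0, -1.8]
width: 0.143
```

```bash
python3 - <<'E'
from h import *
s=snap("scene","scene13.png");t=snap("top","top13.png")
o=monitor.get_obs();p=o['tcp_pos'];print(p,o['orientation'],o['time_s'],o['contact_force'],o['width'])
print(np.degrees(np.arctan2(p[1]-303.2,p[0]-497)),np.hypot(p[1]-303.2,p[0]-497))
d=cv2.resize(s[250:370,90:220],None,fx=5,fy=5,interpolation=cv2.INTER_CUBIC)
a=cv2.resize(t[210:310,140:230],None,fx=5,fy=5,interpolation=cv2.INTER_CUBIC)
cv2.imwrite("pics/d13.png",d);cv2.imwrite("pics/a13.png",a)
E
```

```text
[519.1 244.8  80.6] [-90.   -0.  -68.7] 41.25 [-0.9 -0.9 -0.3] 0.14036556376722725
-69.27768589856515 62.41535814382438
```

View pics/d13.png

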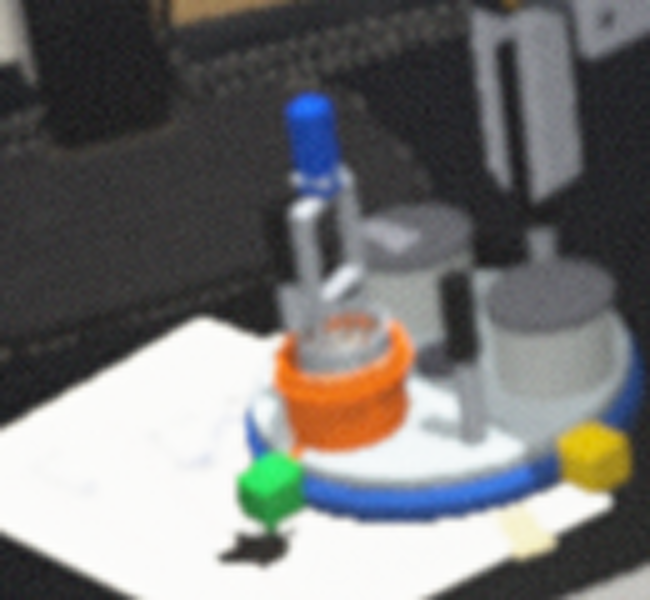

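View pics/a13.png

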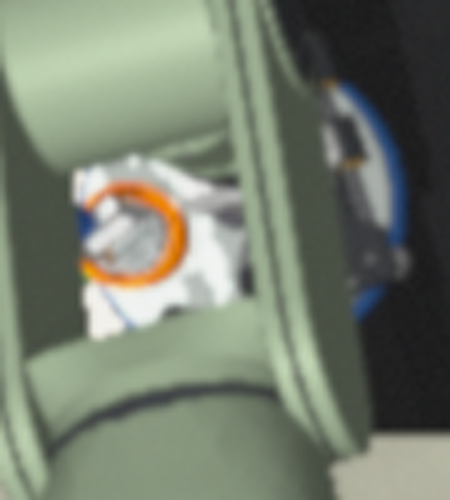

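>>> play_rows(
  deltas=[
    {"tx": 0, "ty": 0, "tz": 0, "wx": 0, "wy": 0, "wz": 0, "jaw": 0.25},
    {"tx": 0, "ty": 0, "tz": 0, "wx": 0, "wy": 0, "wz": 0, "jaw": 0.4},
    {"tx": 0, "ty": 0, "tz": 0, "wx": 0, "wy": 0, "wz": 0, "jaw": 0.4},
    {"tx": 0, "ty": -0.15, "tz": 0, "wx": 0, "wy": 0, "wz": 0, "jaw": 0.4},
    {"tx": 0, "ty": -0.35, "tz": 0, "wx": 0, "wy": 0, "wz": 0, "jaw": 0.4},
    {"tx": 0, "ty": -0.55, "tz": 0, "wx": 0, "wy": 0, "wz": 0, "jaw": 0.4},
    {"tx": 0, "ty": -0.75, "tz": 0, "wx": 0, "wy": 0, "wz": 0, "jaw": 0.4},
    {"tx": 0, "ty": -1, "tz": 0, "wx": 0, "wy": 0, "wz": 0, "jaw": 0.4},
  ],
)

```text
time_s: 42.25
tcp_pos: [519.1, 245.2, 161.7]
orientation: [-90.0, -0.0, -68.7]
contact_force: [0.8, 0.9, -0.1]
width: 0.401
```

>>> play_rows(
  deltas=[
    {"tx": 0.12, "ty": -0.12, "tz": 0, "wx": 0, "wy": 0, "wz": 0, "jaw": 0.4},
    {"tx": 0.24, "ty": -0.24, "tz": 0, "wx": 0, "wy": 0, "wz": 0, "jaw": 0.4},
    {"tx": 0.36, "ty": -0.36, "tz": 0, "wx": 0, "wy": 0, "wz": 0, "jaw": 0.4},
    {"tx": 0.48, "ty": -0.48, "tz": 0, "wx": 0, "wy": 0, "wz": 0, "jaw": 0.4},
    {"tx": 0.6, "ty": -0.6, "tz": 0, "wx": 0, "wy": 0, "wz": 0, "jaw": 0.4},
    {"tx": 0.72, "ty": -0.72, "tz": 0, "wx": 0, "wy": 0, "wz": 0, "jaw": 0.4},
    {"tx": 0.84, "ty": -0.84, "tz": 0, "wx": 0, "wy": 0, "wz": 0, "jaw": 0.4},
    {"tx": 0.96, "ty": -0.96, "tz": 0, "wx": 0, "wy": 0, "wz": 0, "jaw": 0.4},
  ],
)

```text
time_s: 43.25
tcp_pos: [547.2, 173.1, 237.8]
orientation: [-90.0, 0.0, -68.7]
contact_force: [0.1, 0.1, 0.6]
width: 0.396
```

>>> play_rows(
  deltas=[
    {"tx": 0.12, "ty": 0, "tz": 0, "wx": 0, "wy": 0, "wz": 0, "jaw": 0.4},
    {"tx": 0.24, "ty": 0, "tz": 0, "wx": 0, "wy": 0, "wz": 0, "jaw": 0.4},
    {"tx": 0.36, "ty": 0, "tz": 0, "wx": 0, "wy": 0, "wz": 0, "jaw": 0.4},
    {"tx": 0.48, "ty": 0, "tz": 0, "wx": 0, "wy": 0, "wz": 0, "jaw": 0.4},
    {"tx": 0.6, "ty": 0, "tz": 0, "wx": 0, "wy": 0, "wz": 0, "jaw": 0.4},
    {"tx": 0.72, "ty": 0, "tz": 0, "wx": 0, "wy": 0, "wz": 0, "jaw": 0.4},
    {"tx": 0.84, "ty": 0, "tz": 0, "wx": 0, "wy": 0, "wz": 0, "jaw": 0.4},
    {"tx": 0.96, "ty": 0, "tz": 0, "wx": 0, "wy": 0, "wz": 0, "jaw": 0.4},
  ],
)

```text
time_s: 44.25
tcp_pos: [575.1, 101.5, 237.1]
orientation: [-90.0, -0.0, -68.7]
contact_force: [-0.2, 0.0, -0.2]
width: 0.401
```

```bash
python3 - <<'E'
from h import *
s=snap("scene","scene14.png");t=snap("top","top14.png")
o=monitor.get_obs();p=o['tcp_pos'];print(p,o['orientation'],o['time_s'],o['contact_force'],o['width'])
a=cv2.resize(t[205:310,110:230],None,fx=5,fy=5,interpolation=cv2.INTER_CUBIC)
cv2.imwrite("pics/a14.png",a)
E
```

```text
[575.2 101.1 237.1] [-90.   -0.  -68.8] 44.35 [-0.2  0.8 -0.6] 0.40123541604626956
```

View pics/a14.png

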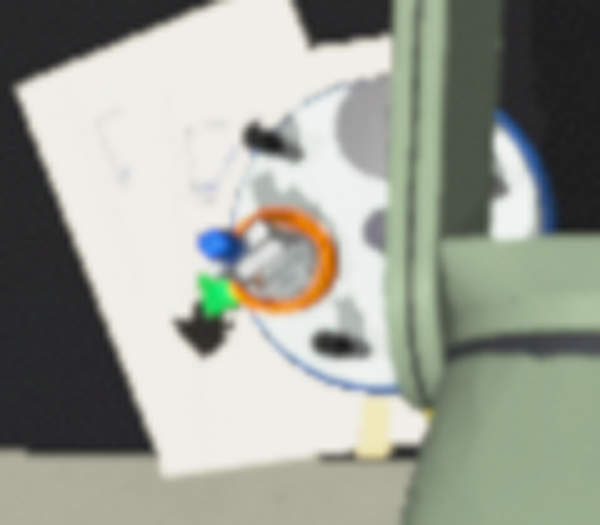

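View pics/top14.png

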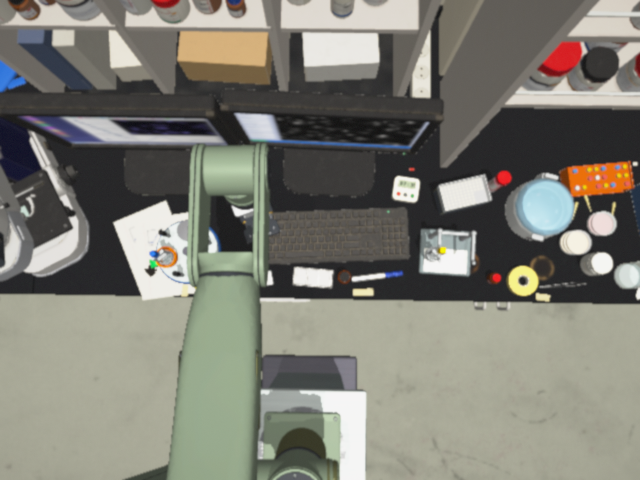

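View pics/scene14.png

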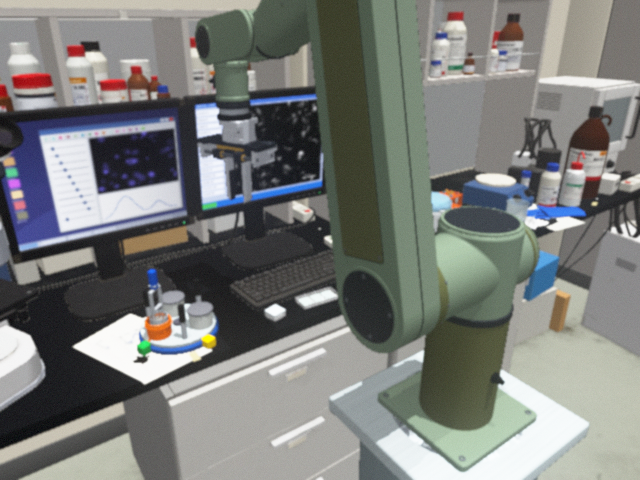

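```bash
python3 - <<'E'
from h import *
cr=lambda x,y:(110+(x+.5)/5-.5,205+(y+.5)/5-.5)
A=np.array([497,303.2])
for nm,p,z,off in(("post3",(252,134),100,0),("post2",(321,343),100,0),("rim",(283,258),58,0)):
    q=onz("top",*cr(*p),z);d=q[:2]-A;print(nm,q,np.degrees(np.arctan2(d[1],d[0])),np.hypot(*d))
t=cv2.imread("pics/top14.png");print(blobs(t,(24,120,100),(34,255,255),(400,200,460,310)))
E
```

```text
post3 [535.6 350.7 100. ] 50.85392019535448 61.21908155129647
post2 [434.6 312.5 100. ] 171.5284871416978 63.03846540386676
rim [478.8 344.6  58. ] 113.73527367589567 45.235916139183686
[((np.float64(441.59), np.float64(250.0)), [438, 247, 8, 7, 46])]
```

```bash
python3 -c "
from workcell import job_done
print(job_done())"
```

```text
the job is handed in; nothing more can be done
None
```

The job is handed in at about 44 s of the 72 s allowed; no verdict came back.

**What I did**
1. Gripped post_1 and turned the carousel about 96° clockwise, bringing the open well to the yellow arrow.
2. Gripped the blue basket, lifted it 18 mm, drew it off the right hook and carried it to the well. I lowered it until the wrist force changed sign at floor contact, then released it.
3. Regripped post_1, turned about 89° further to the green arrow, let go and backed the arm clear.

**What the last checks showed**
- **Final angle:** the posts in the last top view put the well at about 111.2°. The green arrow measures 111.6° and the base orientation gives 110.4 to 111.6°.
- **Loading angle:** at the yellow arrow the gripped post put the well at about 200°, against 200.4 to 201.6° for the arrow.
- **Basket:** it stands upright in the orange well and the gripper is clear of everything.
- **Bystanders:** the yellow grip is at the same pixel (441.6, 250.0) as at the start. The other bench things I could see looked unmoved; the arm hides the yellow arrow in that last view.
- **Forces:** wrist readings at the end of each move stayed within a few newtons.

**What disagreed**
- Rim-centre readings from the pictures were off. In the scene view they were up to about 8 mm from the expected spot. In the final top view the rim read 113.7° at a radius of 45 mm instead of 50 mm.
- I trusted the posts, the base-circle fit and the gripper position instead. The basket went in without side contact.

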